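# Take up the gear play on a bench slab roller

### The arm

A 7-joint arm with a two-finger parallel gripper is mounted at the origin on the work surface. World frame = base frame: x ahead of the robot, y to its left, z up, the work surface at z = 0. Lengths are in m, angles in rad, forces in N, time in s.
With the tool pointing down it reaches from about 0.425 to 0.925 m from the base axis. Payload 6.8 kg.
Tool frame: the origin (TCP) lies midway between the tips of the shut fingers; the grasp point (between the pads) lies 19 mm behind it; z points along the fingers, y is the line along which they close (so a half turn about z gives the same grasp; the last joint's range is limited). The gripper opens to 85 mm and grips with 20 to 120 N. Pads are 22 mm wide; open, the fingers measure 114 mm over their backs; the gripper's body (76 mm by 85 mm) begins 54 mm behind the grasp point. The pads swing forward as they close: fully open they stand 13 mm farther back than shut.
Start: joints at [-1.243, 0.477, 0.022, 1.555, -0.011, 1.109, -0.083], TCP at [0.285, 0.612, 0.231] pointing down, gripper open.
Joint ranges: [-2.96, 2.96], [-0.34, 2.1], [-1.41, 1.46], [0.24, 2.44], [-1.37, 4.51], [0.17, 1.92], [-2.96, 2.96]. Speed limits (rad/s): [2.39, 2.39, 3.14, 3.14, 3.14, 3.14, 3.14].

### API

Orientations are given as a unit quaternion [w, x, y, z].
In Python, from station import bot gives the robot as it stands.
- The arm moves only by the tool jog_arm, never from a script. Its argument "rows" is a list of rows, each an object of numbers: "fingers": the finger opening in mm, from 0 to 85.4; "x", "y", "z": the shift along the tool's x, y, z in mm; "ax", "ay", "az": the turn, a rotation vector about the tool's x, y, z in degrees. A call has exactly 8 rows; each row shifts and turns the commanded pose from where the row before left it, along the tool's axes as they then stand; what a row does not reach is not made up. A row lasts 1/10 s, in which the tool goes at most 50 mm and 8.59 degrees, less where a joint would pass 70% of its speed; a pose out of reach is approached as far as the arm can. A call with a gripper value outside its range is refused whole. The fingers move at their own pace and stop on an object; "force" is the grip in N (left out, the last holds). Time passes only in rows, so rows that do not move let the fingers close, or fill a call up. It gives the time, the measured TCP pose, the force, the opening and the grip force at its end, in the units of the state.
- bot.get_obs(): the state, without advancing time (a new reading comes with each control period).
- bot.read_camera(name): name is "side" or "top" or "wrist"; returns a dict with "pixels" (400x640x3 uint8, red, green, blue), "vertical_fov" (degrees; the focal length in pixels is half the picture's height over the tangent of half this angle, whatever the lens; pixels are square), "cx", "cy" (the principal point, pixels), "world_from_camera" (4x4, takes a point from camera to world coordinates). Camera axes: x right, y down, z forward; pixel columns grow to the right and rows downward; lengths in m; the calibration is good to about 2 mm. A picture is of the moment at which its call begins. There is no depth.
- bot.hand_in(): hands the job in; it is judged then, once.
The state is a dict: "t": time; "q": joint angles; "joint_vel": joint speeds; "joint_torque": joint torques, N m; "eef_pos": TCP position; "tool_rot": TCP orientation; "contact_force": force on the tool from outside, world axes, zero at the start; "torque": the same for the moment, N m; "gripper_width": opening from 0.0 (shut) to 1.0 (fully open); "grasp_force": force on a finger pad.
Only numpy, scipy, OpenCV 4.12 (cv2) and the standard library are available. Lean on these libraries where they do the work, as an engineer would, in place of code of your own. Each camera call takes 0.05 s, during which the arm holds its last target. There are 200 camera calls.

### The job

The bench slab roller has just been set to a new slab thickness, which has left its drive gears in loose mesh. Rock the crank by its wooden grip, away from the robot and back again, until the teeth bite each way so as to feel the free play, then swing the red mesh lever away from the robot until only about 8 mm of free play is left at the grip, and rock the crank away and back once more to prove it. Feel for the bite gently so that the roller itself is not turned, never close the gears until no play is left, and leave the other things on the table where they are.

Things in the scene. Friction and masses are not known exactly. Their poses are not given: they have to be found in the camera images.
- slab_roller: fixed frame of the bench slab roller: green cheeks, wooden bed 460 x 260 mm, 37 mm high, aluminium roller 70 mm in diameter with a yellow line on top. Origin on the table under its middle; x level, away from the robot; y along the roller to the gear side; z up. Two gears, one above the other, between green plates at y = 147 and 203 mm, 178 mm high; crank outside the plates, red mesh lever inside
- crank_grip (a point): centre of the crank's wooden grip: a cylinder 22 mm thick, 66 mm long, level along frame y, spinning on its pin; gripped or straddled from above, fingers closing along frame x. Swings on a 95 mm radius about an axis along frame y below it (153 mm above the table, frame x about 6 mm); starts within 0.1 rad of upright; balanced, stays where left. The arm is 33 mm off, on the frame side
- crank_arm_end (a point): middle of the crank arm's top end, where the grip is pinned on. How it feels: in the free play the grip moves with under 1 N; where the teeth bite, resistance rises steeply. Pushed with 3 to 5 N, teeth and finger pads give about 1.3 mm each way, so such a measured play reads 2.5 mm too large. From about 15 N the stiff roller is dragged round. Play at the start: 17 to 42 mm
- lever_knob (a point): middle of the mesh lever's red grip bar: a level cylinder along frame y, 22 mm thick, 46 mm long, fixed to the lever, pinched from above, fingers closing along frame x. It moves on an arc of radius 90 mm, in the frame's x-z plane, about a level axis 152.9 mm straight above the frame's origin line (frame x = 0). Stiff: takes about 7 N, stays where left
- mesh_lever (a joint): angle q of the mesh lever in rad: 0 upright (its bar 243 mm above the table), positive leaning to frame +x, away from the robot; stops at -0.6 and 1.1; starts near -0.3. Positive turns an eccentric bush that lowers the pinion into mesh: going from q1 to q2 takes 32 mm * (sin q2 - sin q1) out of the free play at the crank grip. The right q differs each time, about 0.0 to 0.7
- brush_tub: white plastic tub with a blue band, 124 mm wide and 110 mm high, full of paint brushes standing up to 210 mm; origin under its centre
- tool_cup: black plastic cup, 84 mm wide and 100 mm high, with modelling tools standing up to 175 mm; origin under its centre
- work_board: loose wooden work board 220 x 280 x 18 mm lying on the table; origin under its centre
- star_box: terracotta box with an eight-pointed star lid, 120 mm across and 53 mm high, on the work board; origin under its centre
- clay_knife: knife 205 mm long with a red handle, lying on the table; origin at its middle, on the table, x along it to the tip
- wood_tool: wooden modelling tool 180 mm long, lying across the near end of the slab roller's bed; origin at its middle, underside
- strip_a: wooden thickness strip 300 x 30 x 8 mm lying on the table; origin under its centre
- needle_tool: needle tool 160 mm long with a blue 12 mm handle, lying on the table near the crank; origin at the middle of the handle, on the table

How it is judged:
By the outcome, as a careful person would: the job done as asked, in the order asked, and still so for the second after the job is handed in, with the robot touching nothing.
It also fails if it takes over 58 s, if anything falls off the work surface, if the arm or the gripper's body presses on something with over 40 N, if the wrist force passes 120 N, or if a joint passes its speed limit or range.

## Working session

There is one attempt and no reset: what is moved stays moved. The work goes in short steps, Python scripts to look and compute and a tool call to move; the robot and the scene stay as the last step left them, time stands still between calls to the robot, and variables do not carry over. Pictures are saved under pics/ and viewed, at most 10 in all, crops included, and the job is handed in when it is done.

Besides the shell and the picture viewer there is one more tool, called after "Call:" by a JSON object that holds its "method" and its "body". jog_arm: Moves the arm, as the interface text tells. Its arguments: {"type":"object","properties":{"rows":{"type":"array","items":{"type":"object","properties":{"fingers":{"type":"number"},"x":{"type":"number"},"y":{"type":"number"},"z":{"type":"number"},"ax":{"type":"number"},"ay":{"type":"number"},"az":{"type":"number"}}}},"force":{"type":"number"}},"required":["rows"]}

```bash
mkdir -p pics; cat > h.py <<'E'
import numpy as np,cv2
from station import bot
def snap(n,f):
    c=bot.read_camera(n); cv2.imwrite(f,c["pixels"][:,:,::-1].copy())
    np.savez(f+'.npz',fov=c["vertical_fov"],cx=c["cx"],cy=c["cy"],T=c["world_from_camera"]); return c
def K(f):
    d=np.load(f+'.npz'); fl=200/np.tan(np.radians(float(d['fov']))/2); return fl,float(d['cx']),float(d['cy']),d['T']
def ray(f,u,v):
    fl,cx,cy,T=K(f); r=T[:3,:3]@np.array([(u-cx)/fl,(v-cy)/fl,1]); return T[:3,3],r/np.linalg.norm(r)
def onz(f,u,v,z):
    o,r=ray(f,u,v); return o+r*(z-o[2])/r[2]
def tri(*obs):
    A=np.zeros((3,3));b=np.zeros(3)
    for f,u,v in obs:
        o,r=ray(f,u,v);P=np.eye(3)-np.outer(r,r);A+=P;b+=P@o
    return np.linalg.solve(A,b)
def proj(f,p):
    fl,cx,cy,T=K(f); q=T[:3,:3].T@(np.array(p)-T[:3,3]); return cx+fl*q[0]/q[2],cy+fl*q[1]/q[2]
E
python3 - <<'E'
from h import *
for n in ("side","top"): 
    snap(n,f"pics/{n}1.png"); print(K(f"pics/{n}1.png"))
o=bot.get_obs(); print(o)
E
```

```text
(np.float64(384.3767905422944), 316.62523007883215, 198.3918535018733, array([[ 0.92900662, -0.24587993,  0.27656781,  0.17114766],
       [-0.37004326, -0.6249622 ,  0.68737926, -0.8705028 ],
       [ 0.00383166, -0.74092194, -0.67158023,  1.05764955],
       [ 0.        ,  0.        ,  0.        ,  1.        ]]))
(np.float64(461.6497612894766), 320.0791690096137, 201.1618373286794, array([[-0.02221946, -0.98290292,  0.18277894,  0.26274648],
       [-0.99966826,  0.01946107, -0.01687141,  0.03401492],
       [ 0.01302589, -0.18309318, -0.98300927,  1.67052623],
       [ 0.        ,  0.        ,  0.        ,  1.        ]]))
{'t': 0.1, 'q': array([-1.24309734,  0.47773296,  0.02236762,  1.55634896, -0.01151215,
        1.1093121 , -0.08311833]), 'joint_vel': array([ 3.59261054e-04,  7.89335293e-05,  1.95356498e-03, -1.97734806e-03,
        3.68186299e-04, -1.26981094e-03, -1.12032549e-03]), 'joint_torque': array([ 4.98028414e-03, -5.97753024e+01,  1.61396150e+00, -2.81949162e+01,
        1.29245516e-02,  4.91947125e-03, -3.98161035e-05]), 'eef_pos': array([0.28473529, 0.61141251, 0.23041455]), 'tool_rot': array([-1.20347756e-04,  2.16191818e-01,  9.76350551e-01, -8.27749561e-04]), 'contact_force': array([0.46687047, 0.50978956, 0.43495064]), 'torque': array([ 0.01409464, -0.04184659,  0.01241085]), 'grasp_force': 0.0, 'gripper_width': 0.9990121228747277}
```

View pics/side1.png

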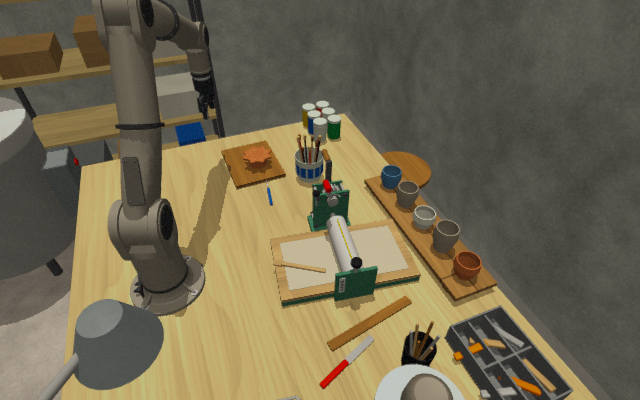

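View pics/top1.png

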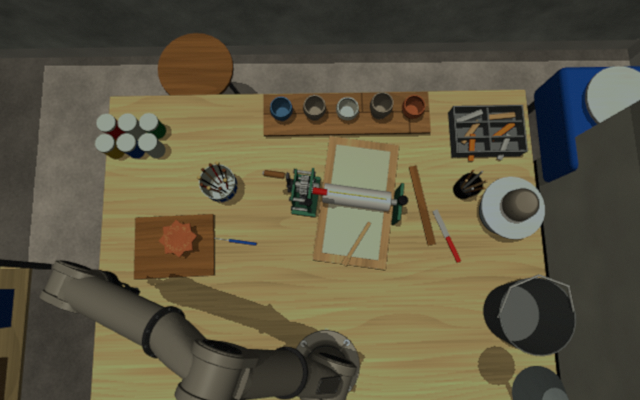

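Top: the crank grip is at about (274,174), the red lever bar at about (319,191), and the tub at (218,183). Side: grip at about (327,158), red bar at about (327,186). I'll enlarge both.

```bash
python3 - <<'E'
import cv2,numpy as np
t=cv2.imread('pics/top1.png')[150:230,250:410]; s=cv2.imread('pics/side1.png')[130:310,260:430]
t=cv2.resize(t,None,fx=5,fy=5,interpolation=cv2.INTER_CUBIC); s=cv2.resize(s[:110,:],None,fx=4,fy=4,interpolation=cv2.INTER_CUBIC)
cv2.imwrite('pics/tc.png',t);cv2.imwrite('pics/sc.png',s)
E
```

```text
(no output)
```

View pics/tc.png

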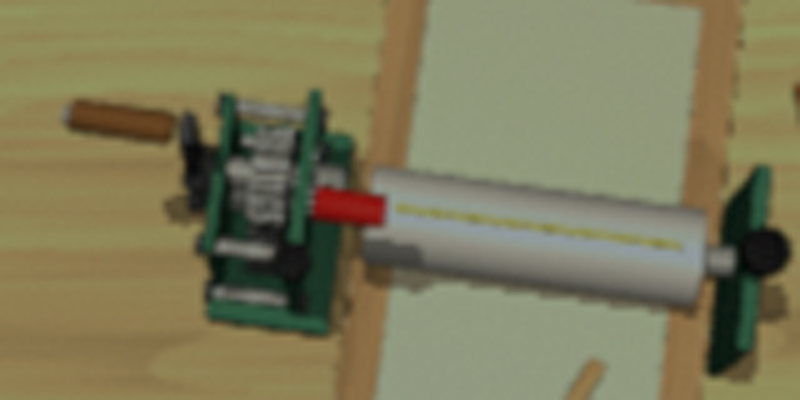

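View pics/sc.png

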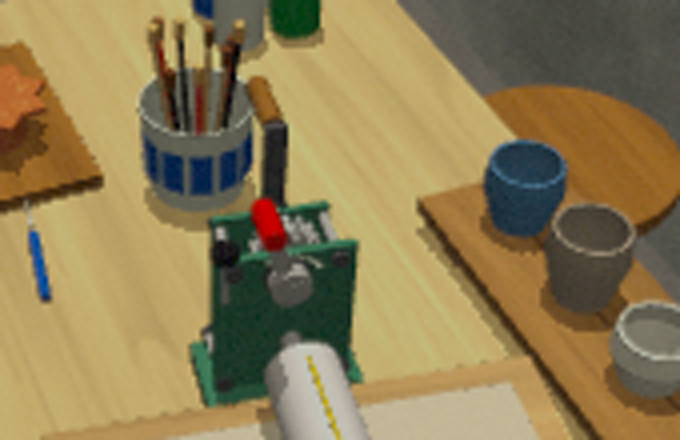

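The top crop shows the grip centre at about (118,119) and the bar at (349,206). The yellow line runs (397,209) to (683,246). In the side crop the grip is at (266,99) and the bar at (269,224).

```bash
python3 - <<'E'
from h import *
T='pics/top1.png';S='pics/side1.png'
ft=lambda u,v:(T,250+u/5,150+v/5); fs=lambda u,v:(S,260+u/4,130+v/4)
g=tri(ft(118,119),fs(266,99)); b=tri(ft(349,206),fs(269,224)); print('grip',g,'bar',b)
a=onz(*ft(397,209),.115);c=onz(*ft(683,246),.115); d=a-c; print('yline',a,c,'yaw of frame y',np.degrees(np.arctan2(d[1],d[0])))
e1=onz(*ft(66,113),.248);e2=onz(*ft(172,127),.248);d=e1-e2;print('grip dir',np.degrees(np.arctan2(d[1],d[0])),np.linalg.norm(d),(e1+e2)/2)
yw=np.arctan2((a-c)[1],(a-c)[0])-np.pi/2; ex=np.array([np.cos(yw),np.sin(yw)])
print('yaw',np.degrees(yw),'grip-bar along ex',(g-b)[:2]@ex,'grip on z .248',onz(*ft(118,119),.248),'bar on z .239',onz(*ft(349,206),.239))
o=bot.get_obs()
from scipy.spatial.transform import Rotation as R
q=o['tool_rot'];print(R.from_quat(np.r_[q[1:],q[0]]).as_matrix().round(3))
for n,p in(('tub',(218,183)),):print(n,onz(T,*p,.11))
E
```

```text
grip [0.61845431 0.15382913 0.25415716] bar [0.56161179 0.00942709 0.24046508]
yline [ 0.58410933 -0.02548651  0.115     ] [ 0.55430896 -0.22144353  0.115     ] yaw of frame y 81.35293712786407
grip dir 81.18234830483571 0.06777038182389725 [0.61757762 0.15412977 0.248     ]
yaw -8.647062872135937 grip-bar along ex 0.03448592892540202 grip on z .248 [0.61823943 0.1547506  0.248     ] bar on z .239 [0.56102511 0.00961652 0.239     ]
[[-0.907  0.422 -0.001]
 [ 0.422  0.907 -0.002]
 [-0.    -0.002 -1.   ]]
tub [0.62368095 0.35835092 0.11      ]
```

Call:
{"method": "jog_arm", "body": {"rows": [{"az": 8, "z": -12, "fingers": 60}, {"az": 8, "z": -12, "fingers": 60}, {"az": 8, "z": -12, "fingers": 60}, {"az": 8, "z": -12, "fingers": 60}, {"az": 8, "z": -12, "fingers": 60}, {"az": 8, "z": -12, "fingers": 60}, {"az": 8, "z": -12, "fingers": 60}, {"az": 8, "z": -12, "fingers": 60}]}}

```text
invalid input
```

```bash
cat >> h.py <<'E'
from scipy.spatial.transform import Rotation as R
def where(target,yaw=-8.65):
    o=bot.get_obs();q=o['tool_rot'];M=R.from_quat(np.r_[q[1:],q[0]]).as_matrix()
    a=np.degrees(np.arctan2(M[1,1],M[0,1])); print('t',o['t'],'pos',o['eef_pos'].round(4),'az',(a-yaw).round(2),'tilt',M[:2,2].round(4))
    D=R.from_euler('z',yaw,degrees=True).as_matrix()@np.array([[0,1,0],[1,0,0],[0,0,-1.]])
    d=(np.array(target)-o['eef_pos'])*1000
    print('tool shift now',(M.T@d).round(1),'after turning',(D.T@d).round(1),'F frame',(D.T@o['contact_force']).round(2),'w',o['gripper_width'])
E
python3 -c "
from h import *
where([.618,.154,.229])"
```

```text
t 0.1 pos [0.2847 0.6114 0.2304] az 73.68 tilt [-0.0006 -0.0016]
tool shift now [-495.2 -274.     1.9] after turning [-402.1  398.3    1.4] F frame [ 0.57  0.38 -0.43] w 0.9990121228747277
```

Call:
{"method": "jog_arm", "body": {"rows": [{"x": 0, "y": 0, "z": -12, "ax": 0, "ay": 0, "az": 8, "fingers": 60}, {"x": 0, "y": 0, "z": -12, "ax": 0, "ay": 0, "az": 8, "fingers": 60}, {"x": 0, "y": 0, "z": -12, "ax": 0, "ay": 0, "az": 8, "fingers": 60}, {"x": 0, "y": 0, "z": -12, "ax": 0, "ay": 0, "az": 8, "fingers": 60}, {"x": 0, "y": 0, "z": -12, "ax": 0, "ay": 0, "az": 8, "fingers": 60}, {"x": 0, "y": 0, "z": -12, "ax": 0, "ay": 0, "az": 8, "fingers": 60}, {"x": 0, "y": 0, "z": -12, "ax": 0, "ay": 0, "az": 8, "fingers": 60}, {"x": 0, "y": 0, "z": -12, "ax": 0, "ay": 0, "az": 8, "fingers": 60}], "force": 20}}

```text
t: 0.9
eef_pos: [0.2847, 0.6117, 0.3272]
tool_rot: [0.0, 0.703, 0.711, -0.001]
contact_force: [-0.2, -0.1, 0.1]
gripper_width: 0.699
grasp_force: 0.0
```

```bash
python3 -c "
from h import *
where([.618,.154,.229])"
```

```text
t 0.9 pos [0.2847 0.6117 0.3272] az 9.35 tilt [-0.0004 -0.001 ]
tool shift now [-461.6  327.7   98.5] after turning [-402.3  398.3   98.2] F frame [-0.15 -0.19 -0.06] w 0.6988083224072252
```

Call:
{"method": "jog_arm", "body": {"rows": [{"x": 0, "y": 0, "z": 0, "ax": 0, "ay": 0, "az": 4.7, "fingers": 60}, {"x": 0, "y": 0, "z": 0, "ax": 0, "ay": 0, "az": 4.65, "fingers": 60}, {"x": -30, "y": 30, "z": 0, "ax": 0, "ay": 0, "az": 0, "fingers": 60}, {"x": -30, "y": 30, "z": 0, "ax": 0, "ay": 0, "az": 0, "fingers": 60}, {"x": -30, "y": 30, "z": 0, "ax": 0, "ay": 0, "az": 0, "fingers": 60}, {"x": -30, "y": 30, "z": 0, "ax": 0, "ay": 0, "az": 0, "fingers": 60}, {"x": -30, "y": 30, "z": 0, "ax": 0, "ay": 0, "az": 0, "fingers": 60}, {"x": -30, "y": 30, "z": 0, "ax": 0, "ay": 0, "az": 0, "fingers": 60}]}}

```text
t: 1.7
eef_pos: [0.4376, 0.4061, 0.327]
tool_rot: [-0.0, 0.757, 0.654, -0.0]
contact_force: [0.2, 0.7, -0.7]
gripper_width: 0.703
grasp_force: 0.0
```

Call:
{"method": "jog_arm", "body": {"rows": [{"x": -30, "y": 30, "z": 0, "ax": 0, "ay": 0, "az": 0, "fingers": 60}, {"x": -30, "y": 30, "z": 0, "ax": 0, "ay": 0, "az": 0, "fingers": 60}, {"x": -30, "y": 30, "z": 0, "ax": 0, "ay": 0, "az": 0, "fingers": 60}, {"x": -30, "y": 30, "z": 0, "ax": 0, "ay": 0, "az": 0, "fingers": 60}, {"x": -30, "y": 30, "z": 0, "ax": 0, "ay": 0, "az": 0, "fingers": 60}, {"x": -30, "y": 30, "z": 0, "ax": 0, "ay": 0, "az": 0, "fingers": 60}, {"x": -30, "y": 30, "z": 0, "ax": 0, "ay": 0, "az": 0, "fingers": 60}, {"x": 0, "y": 0, "z": 0, "ax": 0, "ay": 0, "az": 0, "fingers": 60}]}}

```text
t: 2.5
eef_pos: [0.6171, 0.1617, 0.3271]
tool_rot: [0.002, 0.76, 0.65, -0.001]
contact_force: [-0.3, -0.2, 0.4]
gripper_width: 0.702
grasp_force: 0.0
```

```bash
python3 -c "
from h import *
where([.618,.154,.229])
c=snap('wrist','pics/w1.png')
print(K('pics/w1.png'), proj('pics/w1.png',[.618,.154,.25]))"
```

```text
t 2.5 pos [0.6171 0.1617 0.3271] az -0.26 tilt [ 0.0013 -0.0041]
tool shift now [-7.1  1.9 98.2] after turning [-7.5  2.1 98.1] F frame [-0.26 -0.29 -0.44] w 0.7022072321763916
(np.float64(352.64792635003454), 318.1978511540723, 197.24703668556464, array([[ 0.98819224, -0.147517  , -0.04141052,  0.62676094],
       [-0.15318612, -0.9456023 , -0.28700227,  0.23429979],
       [ 0.00317983,  0.28995694, -0.95703441,  0.47007662],
       [ 0.        ,  0.        ,  0.        ,  1.        ]])) (np.float64(322.6332835305838), np.float64(217.45587015679422))
```

View pics/w1.png

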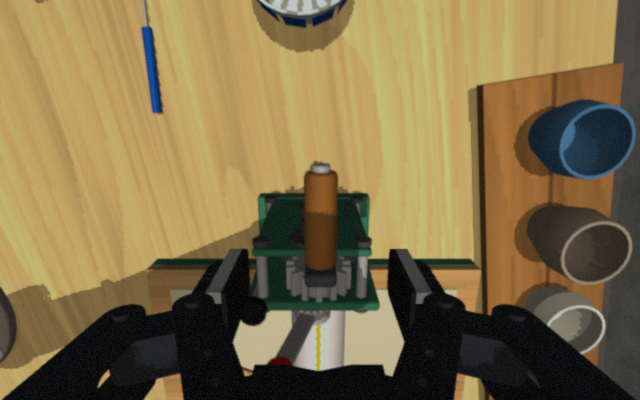

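The wrist view shows the grip spanning (320,165)–(320,270), with its centre at (320,218). That is within about 2 px of my estimate, so I'll go down.

Call:
{"method": "jog_arm", "body": {"rows": [{"x": -7, "y": 1, "z": 10, "ax": 0, "ay": 0, "az": 0, "fingers": 60}, {"x": 0, "y": 0, "z": 16, "ax": 0, "ay": 0, "az": 0, "fingers": 60}, {"x": 0, "y": 0, "z": 16, "ax": 0, "ay": 0, "az": 0, "fingers": 60}, {"x": 0, "y": 0, "z": 16, "ax": 0, "ay": 0, "az": 0, "fingers": 60}, {"x": 0, "y": 0, "z": 16, "ax": 0, "ay": 0, "az": 0, "fingers": 60}, {"x": 0, "y": 0, "z": 14, "ax": 0, "ay": 0, "az": 0, "fingers": 60}, {"x": 0, "y": 0, "z": 10, "ax": 0, "ay": 0, "az": 0, "fingers": 60}, {"x": 0, "y": 0, "z": 0, "ax": 0, "ay": 0, "az": 0, "fingers": 40}]}}

```text
t: 3.35
eef_pos: [0.6131, 0.1629, 0.2275]
tool_rot: [-0.001, 0.756, 0.654, -0.001]
contact_force: [0.5, -0.1, 0.3]
gripper_width: 0.547
grasp_force: 0.0
```

Call:
{"method": "jog_arm", "body": {"rows": [{"x": 0, "y": 0, "z": 0, "ax": 0, "ay": 0, "az": 0, "fingers": 40}, {"x": 0, "y": 0, "z": 0, "ax": 0, "ay": 0, "az": 0, "fingers": 36}, {"x": 0, "y": 0, "z": 0, "ax": 0, "ay": 0, "az": 0, "fingers": 34}, {"x": 0, "y": 0, "z": 0, "ax": 0, "ay": 0, "az": 0, "fingers": 32}, {"x": 0, "y": 0, "z": 0, "ax": 0, "ay": 0, "az": 0, "fingers": 30}, {"x": 0, "y": 0, "z": 0, "ax": 0, "ay": 0, "az": 0, "fingers": 28}, {"x": 0, "y": 0, "z": 0, "ax": 0, "ay": 0, "az": 0, "fingers": 28}, {"x": 0, "y": 0, "z": 0, "ax": 0, "ay": 0, "az": 0, "fingers": 28}]}}

```text
t: 4.15
eef_pos: [0.6144, 0.1625, 0.2293]
tool_rot: [0.0, 0.757, 0.654, 0.0]
contact_force: [-0.4, 1.1, 0.8]
gripper_width: 0.326
grasp_force: 0.2
```

```bash
python3 -c "
from h import *
where([.618,.154,.229])"
```

```text
t 4.15 pos [0.6144 0.1625 0.2293] az 0.33 tilt [0.0001 0.    ]
tool shift now [-7.9  4.8  0.3] after turning [-7.9  4.8  0.3] F frame [ 1.02 -0.54 -0.8 ] w 0.3259297089285357
```

Call:
{"method": "jog_arm", "body": {"rows": [{"x": -5, "y": 2, "z": 0, "ax": 0, "ay": 0, "az": 0, "fingers": 28}, {"x": 0, "y": 2, "z": 0, "ax": 0, "ay": 0, "az": 0, "fingers": 28}, {"x": 0, "y": 1, "z": 0, "ax": 0, "ay": 0, "az": 0, "fingers": 28}, {"x": 0, "y": 1, "z": 0, "ax": 0, "ay": 0, "az": 0, "fingers": 28}, {"x": 0, "y": 1, "z": 0, "ax": 0, "ay": 0, "az": 0, "fingers": 28}, {"x": 0, "y": 1, "z": 0, "ax": 0, "ay": 0, "az": 0, "fingers": 28}, {"x": 0, "y": 0, "z": 0, "ax": 0, "ay": 0, "az": 0, "fingers": 28}, {"x": 0, "y": 0, "z": 0, "ax": 0, "ay": 0, "az": 0, "fingers": 28}]}}

```text
t: 4.95
eef_pos: [0.6216, 0.1565, 0.2293]
tool_rot: [-0.0, 0.757, 0.654, 0.0]
contact_force: [-0.8, -0.5, 0.6]
gripper_width: 0.33
grasp_force: 0.0
```

```bash
python3 -c "
from h import *
where([.618,.154,.229])"
```

```text
t 4.95 pos [0.6216 0.1565 0.2293] az 0.34 tilt [0. 0.]
tool shift now [-3.  -3.2  0.3] after turning [-3.  -3.2  0.3] F frame [-0.64 -0.75 -0.61] w 0.33024487936107755
```

Call:
{"method": "jog_arm", "body": {"rows": [{"x": 0, "y": 1, "z": 0, "ax": 0, "ay": 0, "az": 0, "fingers": 28}, {"x": 0, "y": 1, "z": 0, "ax": 0, "ay": 0, "az": 0, "fingers": 28}, {"x": 0, "y": 1, "z": 0, "ax": 0, "ay": 0, "az": 0, "fingers": 28}, {"x": 0, "y": 1, "z": 0, "ax": 0, "ay": 0, "az": 0, "fingers": 28}, {"x": 0, "y": 0, "z": 0, "ax": 0, "ay": 0, "az": 0, "fingers": 28}, {"x": 0, "y": 0, "z": 0, "ax": 0, "ay": 0, "az": 0, "fingers": 28}, {"x": 0, "y": 0, "z": 0, "ax": 0, "ay": 0, "az": 0, "fingers": 28}, {"x": 0, "y": 0, "z": 0, "ax": 0, "ay": 0, "az": 0, "fingers": 28}]}}

```text
t: 5.75
eef_pos: [0.6255, 0.1558, 0.2293]
tool_rot: [0.0, 0.757, 0.654, -0.0]
contact_force: [-0.0, 0.5, 0.3]
gripper_width: 0.324
grasp_force: 0.0
```

Call:
{"method": "jog_arm", "body": {"rows": [{"x": 0, "y": 1, "z": 0, "ax": 0, "ay": 0, "az": 0, "fingers": 28}, {"x": 0, "y": 1, "z": 0, "ax": 0, "ay": 0, "az": 0, "fingers": 28}, {"x": 0, "y": 1, "z": 0, "ax": 0, "ay": 0, "az": 0, "fingers": 28}, {"x": 0, "y": 1, "z": 0, "ax": 0, "ay": 0, "az": 0, "fingers": 28}, {"x": 0, "y": 0, "z": 0, "ax": 0, "ay": 0, "az": 0, "fingers": 28}, {"x": 0, "y": 0, "z": 0, "ax": 0, "ay": 0, "az": 0, "fingers": 28}, {"x": 0, "y": 0, "z": 0, "ax": 0, "ay": 0, "az": 0, "fingers": 28}, {"x": 0, "y": 0, "z": 0, "ax": 0, "ay": 0, "az": 0, "fingers": 28}]}}

```text
t: 6.55
eef_pos: [0.6295, 0.1553, 0.2293]
tool_rot: [0.0, 0.757, 0.654, 0.0]
contact_force: [0.4, -0.2, 0.3]
gripper_width: 0.328
grasp_force: 0.0
```

Call:
{"method": "jog_arm", "body": {"rows": [{"x": 0, "y": 1, "z": 0, "ax": 0, "ay": 0, "az": 0, "fingers": 28}, {"x": 0, "y": 1, "z": 0, "ax": 0, "ay": 0, "az": 0, "fingers": 28}, {"x": 0, "y": 1, "z": 0, "ax": 0, "ay": 0, "az": 0, "fingers": 28}, {"x": 0, "y": 1, "z": 0, "ax": 0, "ay": 0, "az": 0, "fingers": 28}, {"x": 0, "y": 0, "z": 0, "ax": 0, "ay": 0, "az": 0, "fingers": 28}, {"x": 0, "y": 0, "z": 0, "ax": 0, "ay": 0, "az": 0, "fingers": 28}, {"x": 0, "y": 0, "z": 0, "ax": 0, "ay": 0, "az": 0, "fingers": 28}, {"x": 0, "y": 0, "z": 0, "ax": 0, "ay": 0, "az": 0, "fingers": 28}]}}

```text
t: 7.35
eef_pos: [0.6334, 0.1547, 0.2293]
tool_rot: [-0.0, 0.757, 0.654, 0.0]
contact_force: [-0.1, -0.4, -0.2]
gripper_width: 0.329
grasp_force: 0.0
```

Call:
{"method": "jog_arm", "body": {"rows": [{"x": 0, "y": 1, "z": 0, "ax": 0, "ay": 0, "az": 0, "fingers": 28}, {"x": 0, "y": 1, "z": 0, "ax": 0, "ay": 0, "az": 0, "fingers": 28}, {"x": 0, "y": 1, "z": 0, "ax": 0, "ay": 0, "az": 0, "fingers": 28}, {"x": 0, "y": 1, "z": 0, "ax": 0, "ay": 0, "az": 0, "fingers": 28}, {"x": 0, "y": 0, "z": 0, "ax": 0, "ay": 0, "az": 0, "fingers": 28}, {"x": 0, "y": 0, "z": 0, "ax": 0, "ay": 0, "az": 0, "fingers": 28}, {"x": 0, "y": 0, "z": 0, "ax": 0, "ay": 0, "az": 0, "fingers": 28}, {"x": 0, "y": 0, "z": 0, "ax": 0, "ay": 0, "az": 0, "fingers": 28}]}}

```text
t: 8.15
eef_pos: [0.6372, 0.1541, 0.2292]
tool_rot: [-0.0, 0.757, 0.654, -0.0]
contact_force: [-2.4, 0.3, 0.3]
gripper_width: 0.33
grasp_force: 0.8
```

```bash
python3 -c "
from h import *
where([.618,.154,.229])
c=snap('wrist','pics/w2.png')"
```

```text
t 8.15 pos [0.6372 0.1541 0.2292] az 0.33 tilt [-0.0004  0.    ]
tool shift now [ -2.9 -19.    0.2] after turning [ -3.  -19.    0.2] F frame [-0.05 -2.4  -0.35] w 0.32979903989464526
```

View pics/w2.png

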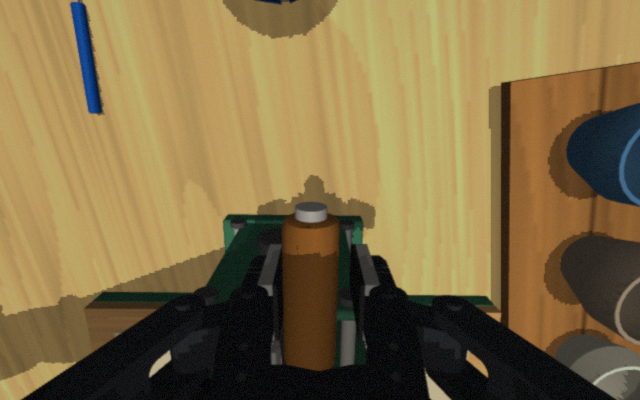

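The grip rests on the near (left) finger, and the bite away reads 2.4 N. I'll firm it slightly, then come back.

Call:
{"method": "jog_arm", "body": {"rows": [{"x": 0, "y": 0.3, "z": 0, "ax": 0, "ay": 0, "az": 0, "fingers": 28}, {"x": 0, "y": 0.3, "z": 0, "ax": 0, "ay": 0, "az": 0, "fingers": 28}, {"x": 0, "y": 0, "z": 0, "ax": 0, "ay": 0, "az": 0, "fingers": 28}, {"x": 0, "y": 0, "z": 0, "ax": 0, "ay": 0, "az": 0, "fingers": 28}, {"x": 0, "y": 0, "z": 0, "ax": 0, "ay": 0, "az": 0, "fingers": 28}, {"x": 0, "y": 0, "z": 0, "ax": 0, "ay": 0, "az": 0, "fingers": 28}, {"x": 0, "y": 0, "z": 0, "ax": 0, "ay": 0, "az": 0, "fingers": 28}, {"x": 0, "y": 0, "z": 0, "ax": 0, "ay": 0, "az": 0, "fingers": 28}]}}

```text
t: 9.0
eef_pos: [0.6379, 0.154, 0.2292]
tool_rot: [-0.0, 0.757, 0.654, -0.0]
contact_force: [-3.5, 0.1, -0.7]
gripper_width: 0.325
grasp_force: 1.8
```

```bash
python3 -c "
from h import *
where([.618,.154,.229])"
```

```text
t 9.0 pos [0.6379 0.154  0.2292] az 0.33 tilt [-0.0002 -0.    ]
tool shift now [ -2.9 -19.7   0.2] after turning [ -3.  -19.7   0.2] F frame [-0.45 -3.44  0.73] w 0.32503510216984666
```

Call:
{"method": "jog_arm", "body": {"rows": [{"x": 0, "y": -3, "z": 0, "ax": 0, "ay": 0, "az": 0, "fingers": 28}, {"x": 0, "y": -3, "z": 0, "ax": 0, "ay": 0, "az": 0, "fingers": 28}, {"x": 0, "y": -3, "z": 0, "ax": 0, "ay": 0, "az": 0, "fingers": 28}, {"x": 0, "y": -3, "z": 0, "ax": 0, "ay": 0, "az": 0, "fingers": 28}, {"x": 0, "y": -3, "z": 0, "ax": 0, "ay": 0, "az": 0, "fingers": 28}, {"x": 0, "y": -3, "z": 0, "ax": 0, "ay": 0, "az": 0, "fingers": 28}, {"x": 0, "y": -3, "z": 0, "ax": 0, "ay": 0, "az": 0, "fingers": 28}, {"x": 0, "y": -2, "z": 0, "ax": 0, "ay": 0, "az": 0, "fingers": 28}]}}

```text
t: 9.8
eef_pos: [0.6149, 0.1574, 0.2293]
tool_rot: [-0.0, 0.757, 0.654, 0.0]
contact_force: [0.9, 1.1, 0.7]
gripper_width: 0.327
grasp_force: 0.2
```

```bash
python3 -c "
from h import *
where([.618,.154,.229])"
```

```text
t 9.8 pos [0.6149 0.1574 0.2293] az 0.33 tilt [-0.      0.0001]
tool shift now [-2.9  3.5  0.3] after turning [-2.9  3.5  0.3] F frame [ 1.17  0.71 -0.73] w 0.32724476889867266
```

Call:
{"method": "jog_arm", "body": {"rows": [{"x": 0, "y": -1, "z": 0, "ax": 0, "ay": 0, "az": 0, "fingers": 28}, {"x": 0, "y": -1, "z": 0, "ax": 0, "ay": 0, "az": 0, "fingers": 28}, {"x": 0, "y": -1, "z": 0, "ax": 0, "ay": 0, "az": 0, "fingers": 28}, {"x": 0, "y": -1, "z": 0, "ax": 0, "ay": 0, "az": 0, "fingers": 28}, {"x": 0, "y": 0, "z": 0, "ax": 0, "ay": 0, "az": 0, "fingers": 28}, {"x": 0, "y": 0, "z": 0, "ax": 0, "ay": 0, "az": 0, "fingers": 28}, {"x": 0, "y": 0, "z": 0, "ax": 0, "ay": 0, "az": 0, "fingers": 28}, {"x": 0, "y": 0, "z": 0, "ax": 0, "ay": 0, "az": 0, "fingers": 28}]}}

```text
t: 10.6
eef_pos: [0.6112, 0.1579, 0.2292]
tool_rot: [-0.0, 0.757, 0.654, -0.0]
contact_force: [0.3, 0.2, 0.1]
gripper_width: 0.33
grasp_force: 0.0
```

Call:
{"method": "jog_arm", "body": {"rows": [{"x": 0, "y": -1, "z": 0, "ax": 0, "ay": 0, "az": 0, "fingers": 28}, {"x": 0, "y": -1, "z": 0, "ax": 0, "ay": 0, "az": 0, "fingers": 28}, {"x": 0, "y": -1, "z": 0, "ax": 0, "ay": 0, "az": 0, "fingers": 28}, {"x": 0, "y": -1, "z": 0, "ax": 0, "ay": 0, "az": 0, "fingers": 28}, {"x": 0, "y": 0, "z": 0, "ax": 0, "ay": 0, "az": 0, "fingers": 28}, {"x": 0, "y": 0, "z": 0, "ax": 0, "ay": 0, "az": 0, "fingers": 28}, {"x": 0, "y": 0, "z": 0, "ax": 0, "ay": 0, "az": 0, "fingers": 28}, {"x": 0, "y": 0, "z": 0, "ax": 0, "ay": 0, "az": 0, "fingers": 28}]}}

```text
t: 11.4
eef_pos: [0.6073, 0.1585, 0.2292]
tool_rot: [-0.0, 0.757, 0.654, -0.0]
contact_force: [0.0, -0.1, -0.0]
gripper_width: 0.329
grasp_force: 0.0
```

Call:
{"method": "jog_arm", "body": {"rows": [{"x": 0, "y": -1, "z": 0, "ax": 0, "ay": 0, "az": 0, "fingers": 28}, {"x": 0, "y": -1, "z": 0, "ax": 0, "ay": 0, "az": 0, "fingers": 28}, {"x": 0, "y": -1, "z": 0, "ax": 0, "ay": 0, "az": 0, "fingers": 28}, {"x": 0, "y": -1, "z": 0, "ax": 0, "ay": 0, "az": 0, "fingers": 28}, {"x": 0, "y": 0, "z": 0, "ax": 0, "ay": 0, "az": 0, "fingers": 28}, {"x": 0, "y": 0, "z": 0, "ax": 0, "ay": 0, "az": 0, "fingers": 28}, {"x": 0, "y": 0, "z": 0, "ax": 0, "ay": 0, "az": 0, "fingers": 28}, {"x": 0, "y": 0, "z": 0, "ax": 0, "ay": 0, "az": 0, "fingers": 28}]}}

```text
t: 12.2
eef_pos: [0.6033, 0.1591, 0.2293]
tool_rot: [-0.0, 0.757, 0.654, -0.0]
contact_force: [-0.4, -0.3, -0.1]
gripper_width: 0.329
grasp_force: 0.0
```

Call:
{"method": "jog_arm", "body": {"rows": [{"x": 0, "y": -1, "z": 0, "ax": 0, "ay": 0, "az": 0, "fingers": 28}, {"x": 0, "y": -1, "z": 0, "ax": 0, "ay": 0, "az": 0, "fingers": 28}, {"x": 0, "y": -1, "z": 0, "ax": 0, "ay": 0, "az": 0, "fingers": 28}, {"x": 0, "y": -1, "z": 0, "ax": 0, "ay": 0, "az": 0, "fingers": 28}, {"x": 0, "y": 0, "z": 0, "ax": 0, "ay": 0, "az": 0, "fingers": 28}, {"x": 0, "y": 0, "z": 0, "ax": 0, "ay": 0, "az": 0, "fingers": 28}, {"x": 0, "y": 0, "z": 0, "ax": 0, "ay": 0, "az": 0, "fingers": 28}, {"x": 0, "y": 0, "z": 0, "ax": 0, "ay": 0, "az": 0, "fingers": 28}]}}

```text
t: 13.0
eef_pos: [0.5994, 0.1597, 0.2293]
tool_rot: [-0.0, 0.757, 0.654, 0.0]
contact_force: [-0.8, -0.6, 1.0]
gripper_width: 0.326
grasp_force: 0.0
```

Call:
{"method": "jog_arm", "body": {"rows": [{"x": 0, "y": -1, "z": 0, "ax": 0, "ay": 0, "az": 0, "fingers": 28}, {"x": 0, "y": -1, "z": 0, "ax": 0, "ay": 0, "az": 0, "fingers": 28}, {"x": 0, "y": -1, "z": 0, "ax": 0, "ay": 0, "az": 0, "fingers": 28}, {"x": 0, "y": -1, "z": 0, "ax": 0, "ay": 0, "az": 0, "fingers": 28}, {"x": 0, "y": 0, "z": 0, "ax": 0, "ay": 0, "az": 0, "fingers": 28}, {"x": 0, "y": 0, "z": 0, "ax": 0, "ay": 0, "az": 0, "fingers": 28}, {"x": 0, "y": 0, "z": 0, "ax": 0, "ay": 0, "az": 0, "fingers": 28}, {"x": 0, "y": 0, "z": 0, "ax": 0, "ay": 0, "az": 0, "fingers": 28}]}}

```text
t: 13.8
eef_pos: [0.5962, 0.1601, 0.2297]
tool_rot: [0.0, 0.757, 0.654, 0.001]
contact_force: [5.8, -1.2, 0.6]
gripper_width: 0.331
grasp_force: 2.6
```

Call:
{"method": "jog_arm", "body": {"rows": [{"x": 0, "y": 4, "z": 0, "ax": 0, "ay": 0, "az": 0, "fingers": 28}, {"x": 0, "y": 4, "z": 0, "ax": 0, "ay": 0, "az": 0, "fingers": 28}, {"x": 0, "y": 4, "z": 0, "ax": 0, "ay": 0, "az": 0, "fingers": 28}, {"x": 0, "y": 4, "z": 0, "ax": 0, "ay": 0, "az": 0, "fingers": 28}, {"x": 0, "y": 4, "z": 0, "ax": 0, "ay": 0, "az": 0, "fingers": 28}, {"x": 0, "y": 3, "z": 0, "ax": 0, "ay": 0, "az": 0, "fingers": 28}, {"x": 0, "y": -2, "z": 0, "ax": 0, "ay": 0, "az": 0, "fingers": 32}, {"x": 0, "y": 0, "z": 0, "ax": 0, "ay": 0, "az": 0, "fingers": 36}]}}

```text
t: 14.6
eef_pos: [0.616, 0.1573, 0.2292]
tool_rot: [-0.0, 0.757, 0.654, -0.0]
contact_force: [0.4, 0.6, 0.5]
gripper_width: 0.418
grasp_force: 0.0
```

Call:
{"method": "jog_arm", "body": {"rows": [{"x": 0, "y": 0, "z": -5, "ax": 0, "ay": 0, "az": 0, "fingers": 36}, {"x": 0, "y": 0, "z": -15, "ax": 0, "ay": 0, "az": 0, "fingers": 36}, {"x": 0, "y": 0, "z": -20, "ax": 0, "ay": 0, "az": 0, "fingers": 36}, {"x": 0, "y": 0, "z": -25, "ax": 0, "ay": 0, "az": 0, "fingers": 50}, {"x": 0, "y": 0, "z": -20, "ax": 0, "ay": 0, "az": 0, "fingers": 60}, {"x": 0, "y": 0, "z": -5, "ax": 0, "ay": 0, "az": 0, "fingers": 60}, {"x": -15, "y": -5, "z": 0, "ax": 0, "ay": 0, "az": 0, "fingers": 60}, {"x": -20, "y": -6, "z": 0, "ax": 0, "ay": 0, "az": 0, "fingers": 60}]}}

```text
t: 15.4
eef_pos: [0.5993, 0.1239, 0.3183]
tool_rot: [-0.0, 0.756, 0.655, -0.001]
contact_force: [-0.2, -1.1, -1.1]
gripper_width: 0.707
grasp_force: 0.0
```

Call:
{"method": "jog_arm", "body": {"rows": [{"x": -20, "y": -6, "z": 0, "ax": 0, "ay": 0, "az": 0, "fingers": 60}, {"x": -20, "y": -5, "z": 0, "ax": 0, "ay": 0, "az": 0, "fingers": 60}, {"x": -20, "y": -4, "z": 0, "ax": 0, "ay": 0, "az": 0, "fingers": 60}, {"x": -20, "y": -3, "z": 0, "ax": 0, "ay": 0, "az": 0, "fingers": 60}, {"x": -20, "y": -2, "z": 0, "ax": 0, "ay": 0, "az": 0, "fingers": 60}, {"x": -15, "y": -2, "z": 0, "ax": 0, "ay": 0, "az": 0, "fingers": 60}, {"x": -4, "y": 0, "z": 0, "ax": 0, "ay": 0, "az": 0, "fingers": 60}, {"x": 0, "y": 0, "z": 0, "ax": 0, "ay": 0, "az": 0, "fingers": 60}]}}

```text
t: 16.2
eef_pos: [0.5614, 0.0091, 0.3194]
tool_rot: [0.0, 0.757, 0.654, 0.0]
contact_force: [1.2, 0.2, 0.2]
gripper_width: 0.7
grasp_force: 0.0
```

```bash
python3 -c "
from h import *
where([.5615,.0095,.220])
c=snap('wrist','pics/w3.png')
print(proj('pics/w3.png',[.5615,.0095,.239]))"
```

```text
t 16.2 pos [0.5614 0.0091 0.3194] az 0.27 tilt [0.0003 0.0003]
tool shift now [ 0.4  0.  99.4] after turning [ 0.4  0.  99.4] F frame [ 0.34  1.15 -0.24] w 0.6996953856133139
(np.float64(319.7470027106066), np.float64(205.02709992051922))
```

View pics/w3.png

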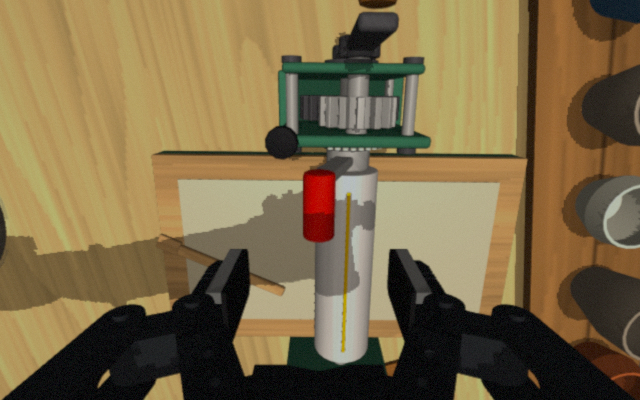

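The bar is centred at (319,206), matching the predicted point. I'll go down and pinch it.

Call:
{"method": "jog_arm", "body": {"rows": [{"x": 0, "y": 0, "z": 10, "ax": 0, "ay": 0, "az": 0, "fingers": 60}, {"x": 0, "y": 0, "z": 18, "ax": 0, "ay": 0, "az": 0, "fingers": 60}, {"x": 0, "y": 0, "z": 20, "ax": 0, "ay": 0, "az": 0, "fingers": 60}, {"x": 0, "y": 0, "z": 20, "ax": 0, "ay": 0, "az": 0, "fingers": 60}, {"x": 0, "y": 0, "z": 18, "ax": 0, "ay": 0, "az": 0, "fingers": 60}, {"x": 0, "y": 0, "z": 10, "ax": 0, "ay": 0, "az": 0, "fingers": 50}, {"x": 0, "y": 0, "z": 3, "ax": 0, "ay": 0, "az": 0, "fingers": 40}, {"x": 0, "y": 0, "z": 0, "ax": 0, "ay": 0, "az": 0, "fingers": 30}]}}

```text
t: 17.05
eef_pos: [0.5613, 0.0099, 0.22]
tool_rot: [-0.0, 0.756, 0.654, -0.0]
contact_force: [0.7, -0.1, 0.2]
gripper_width: 0.351
grasp_force: 0.0
```

Call:
{"method": "jog_arm", "body": {"rows": [{"x": 0, "y": 0, "z": 0, "ax": 0, "ay": 0, "az": 0, "fingers": 28}, {"x": 0, "y": 0, "z": 0, "ax": 0, "ay": 0, "az": 0, "fingers": 26}, {"x": 0, "y": 0, "z": 0, "ax": 0, "ay": 0, "az": 0, "fingers": 24}, {"x": 0, "y": 0, "z": 0, "ax": 0, "ay": 0, "az": 0, "fingers": 22}, {"x": 0, "y": 0, "z": 0, "ax": 0, "ay": 0, "az": 0, "fingers": 20}, {"x": 0, "y": 0, "z": 0, "ax": 0, "ay": 0, "az": 0, "fingers": 15}, {"x": 0, "y": 0, "z": 0, "ax": 0, "ay": 0, "az": 0, "fingers": 15}, {"x": 0, "y": 0, "z": 0, "ax": 0, "ay": 0, "az": 0, "fingers": 15}], "force": 30}}

```text
t: 17.85
eef_pos: [0.5618, 0.0096, 0.2209]
tool_rot: [0.0, 0.757, 0.654, 0.001]
contact_force: [-0.6, 0.3, 5.9]
gripper_width: 0.246
grasp_force: 29.4
```

```bash
python3 -c "
from h import *
where([.5615,.0095,.220])"
```

```text
t 17.85 pos [0.5618 0.0096 0.2209] az 0.32 tilt [0.0011 0.0004]
tool shift now [-0.1 -0.2  0.9] after turning [-0.1 -0.2  0.9] F frame [ 0.22 -0.67 -5.91] w 0.24573599393877943
```

Call:
{"method": "jog_arm", "body": {"rows": [{"x": 0, "y": 4.5, "z": -1.2, "ax": 0, "ay": 0, "az": 0, "fingers": 15}, {"x": 0, "y": 4.5, "z": -1.1, "ax": 0, "ay": 0, "az": 0, "fingers": 15}, {"x": 0, "y": 4.5, "z": -0.8, "ax": 0, "ay": 0, "az": 0, "fingers": 15}, {"x": 0, "y": 4.5, "z": -0.5, "ax": 0, "ay": 0, "az": 0, "fingers": 15}, {"x": 0, "y": 4.5, "z": -0.3, "ax": 0, "ay": 0, "az": 0, "fingers": 15}, {"x": 0, "y": 4.5, "z": -0.1, "ax": 0, "ay": 0, "az": 0, "fingers": 15}, {"x": 0, "y": 4.5, "z": 0.1, "ax": 0, "ay": 0, "az": 0, "fingers": 15}, {"x": 0, "y": 4.5, "z": 0.4, "ax": 0, "ay": 0, "az": 0, "fingers": 15}]}}

```text
t: 18.65
eef_pos: [0.5931, 0.0047, 0.2227]
tool_rot: [-0.003, 0.757, 0.654, -0.003]
contact_force: [-12.3, 0.5, 9.7]
gripper_width: 0.248
grasp_force: 31.4
```

```bash
python3 -c "
from h import *
where([.5615,.0095,.220])"
```

```text
t 18.65 pos [0.5931 0.0047 0.2227] az 0.32 tilt [-0.0092  0.0012]
tool shift now [  0.1 -31.9   3. ] after turning [ -0.  -31.9   2.7] F frame [ -1.37 -12.27  -9.73] w 0.2483546020202041
```

Call:
{"method": "jog_arm", "body": {"rows": [{"x": 0, "y": 4.5, "z": 0.6, "ax": 0, "ay": 0, "az": 0, "fingers": 15}, {"x": 0, "y": 4.5, "z": 0.8, "ax": 0, "ay": 0, "az": 0, "fingers": 15}, {"x": 0, "y": 4.5, "z": 1.1, "ax": 0, "ay": 0, "az": 0, "fingers": 15}, {"x": 0, "y": 4.5, "z": 1.3, "ax": 0, "ay": 0, "az": 0, "fingers": 15}, {"x": 0, "y": 4.5, "z": 1.6, "ax": 0, "ay": 0, "az": 0, "fingers": 15}, {"x": 0, "y": 4.5, "z": 1.8, "ax": 0, "ay": 0, "az": 0, "fingers": 15}, {"x": 0, "y": 4.5, "z": 2.2, "ax": 0, "ay": 0, "az": 0, "fingers": 15}, {"x": 0, "y": 3, "z": 2.4, "ax": 0, "ay": 0, "az": 0, "fingers": 15}]}}

```text
t: 19.45
eef_pos: [0.6285, -0.0008, 0.2113]
tool_rot: [-0.002, 0.757, 0.654, -0.002]
contact_force: [-9.1, 1.2, 7.4]
gripper_width: 0.244
grasp_force: 32.1
```

Call:
{"method": "jog_arm", "body": {"rows": [{"x": 0, "y": 0, "z": 0, "ax": 0, "ay": 0, "az": 0, "fingers": 15}, {"x": 0, "y": 0, "z": 0, "ax": 0, "ay": 0, "az": 0, "fingers": 15}, {"x": 0, "y": 0, "z": 0, "ax": 0, "ay": 0, "az": 0, "fingers": 15}, {"x": 0, "y": 0, "z": 0, "ax": 0, "ay": 0, "az": 0, "fingers": 15}, {"x": 0, "y": 0, "z": 0, "ax": 0, "ay": 0, "az": 0, "fingers": 15}, {"x": 0, "y": 0, "z": 0, "ax": 0, "ay": 0, "az": 0, "fingers": 15}, {"x": 0, "y": 0, "z": 0, "ax": 0, "ay": 0, "az": 0, "fingers": 15}, {"x": 0, "y": 0, "z": 0, "ax": 0, "ay": 0, "az": 0, "fingers": 15}]}}

```text
t: 20.25
eef_pos: [0.629, -0.0009, 0.211]
tool_rot: [-0.002, 0.757, 0.654, -0.002]
contact_force: [-3.8, -0.6, 1.4]
gripper_width: 0.247
grasp_force: 31.6
```

```bash
python3 -c "
from h import *
where([.5615,.0095,.220])"
```

```text
t 20.25 pos [ 0.629  -0.0009  0.211 ] az 0.3 tilt [-0.0047 -0.0001]
tool shift now [  0.5 -68.3  -8.7] after turning [  0.1 -68.3  -9. ] F frame [-1.16 -3.69 -1.35] w 0.24738700159209187
```

Call:
{"method": "jog_arm", "body": {"rows": [{"x": 0, "y": 1, "z": 0.5, "ax": 0, "ay": 0, "az": 0, "fingers": 15}, {"x": 0, "y": 1, "z": 0.5, "ax": 0, "ay": 0, "az": 0, "fingers": 15}, {"x": 0, "y": 1, "z": 0.5, "ax": 0, "ay": 0, "az": 0, "fingers": 15}, {"x": 0, "y": 0.6, "z": 0.3, "ax": 0, "ay": 0, "az": 0, "fingers": 15}, {"x": 0, "y": 0, "z": 0, "ax": 0, "ay": 0, "az": 0, "fingers": 15}, {"x": 0, "y": 0, "z": 0, "ax": 0, "ay": 0, "az": 0, "fingers": 15}, {"x": 0, "y": 0, "z": 0, "ax": 0, "ay": 0, "az": 0, "fingers": 15}, {"x": 0, "y": 0, "z": 0, "ax": 0, "ay": 0, "az": 0, "fingers": 15}]}}

```text
t: 21.05
eef_pos: [0.632, -0.0013, 0.2096]
tool_rot: [-0.002, 0.757, 0.654, -0.002]
contact_force: [-9.0, -0.0, 6.9]
gripper_width: 0.244
grasp_force: 31.8
```

```bash
python3 -c "
from h import *
where([.5615,.0095,.220])"
```

```text
t 21.05 pos [ 0.632  -0.0013  0.2096] az 0.3 tilt [-0.0059  0.0004]
tool shift now [  0.4 -71.3 -10. ] after turning [  0.1 -71.3 -10.4] F frame [-1.38 -8.85 -6.91] w 0.24350565976735244
```

Call:
{"method": "jog_arm", "body": {"rows": [{"x": 0, "y": 0, "z": 0, "ax": 0, "ay": 0, "az": 0, "fingers": 30}, {"x": 0, "y": 0, "z": 0, "ax": 0, "ay": 0, "az": 0, "fingers": 45}, {"x": 0, "y": 0, "z": 0, "ax": 0, "ay": 0, "az": 0, "fingers": 50}, {"x": 0, "y": 0, "z": -10, "ax": 0, "ay": 0, "az": 0, "fingers": 50}, {"x": 0, "y": 0, "z": -25, "ax": 0, "ay": 0, "az": 0, "fingers": 50}, {"x": 0, "y": 0, "z": -30, "ax": 0, "ay": 0, "az": 0, "fingers": 60}, {"x": 0, "y": 0, "z": -30, "ax": 0, "ay": 0, "az": 0, "fingers": 60}, {"x": 0, "y": 0, "z": -14, "ax": 0, "ay": 0, "az": 0, "fingers": 60}], "force": 20}}

```text
t: 21.85
eef_pos: [0.636, -0.0015, 0.3229]
tool_rot: [0.001, 0.757, 0.654, 0.002]
contact_force: [0.2, -0.6, 0.3]
gripper_width: 0.701
grasp_force: 0.0
```

Call:
{"method": "jog_arm", "body": {"rows": [{"x": 15, "y": -5, "z": 0, "ax": 0, "ay": 0, "az": 0, "fingers": 60}, {"x": 25, "y": -6, "z": 0, "ax": 0, "ay": 0, "az": 0, "fingers": 60}, {"x": 25, "y": -6, "z": 0, "ax": 0, "ay": 0, "az": 0, "fingers": 60}, {"x": 25, "y": -6, "z": 0, "ax": 0, "ay": 0, "az": 0, "fingers": 60}, {"x": 25, "y": -6, "z": 0, "ax": 0, "ay": 0, "az": 0, "fingers": 60}, {"x": 25, "y": -6, "z": 0, "ax": 0, "ay": 0, "az": 0, "fingers": 60}, {"x": 11, "y": -3.5, "z": 0, "ax": 0, "ay": 0, "az": 0, "fingers": 60}, {"x": 0, "y": 0, "z": 0, "ax": 0, "ay": 0, "az": 0, "fingers": 60}]}}

```text
t: 22.65
eef_pos: [0.6171, 0.1569, 0.3176]
tool_rot: [-0.001, 0.755, 0.656, -0.001]
contact_force: [-0.6, -0.4, -0.0]
gripper_width: 0.705
grasp_force: 0.0
```

```bash
python3 -c "
from h import *
where([.6165,.154,.229])
c=snap('wrist','pics/w4.png')
f='pics/w4.png'
for s in(-.02,-.01,0,.01,.02): print(s,proj(f,[.6165+s*.989,.154-.15*s,.248]))"
```

```text
t 22.65 pos [0.6171 0.1569 0.3176] az 0.58 tilt [-0.0025  0.    ]
tool shift now [-2.9  0.  88.6] after turning [-2.9 -0.2 88.6] F frame [-0.51 -0.53  0.04] w 0.7050440669788488
-0.02 (np.float64(288.43076840677116), np.float64(214.79526444311102))
-0.01 (np.float64(304.07518331356147), np.float64(214.9688560121999))
0 (np.float64(319.7167257002015), np.float64(215.14241570759566))
0.01 (np.float64(335.3553963577675), np.float64(215.3159435380761))
0.02 (np.float64(350.9911960770453), np.float64(215.48943951241586))
```

View pics/w4.png

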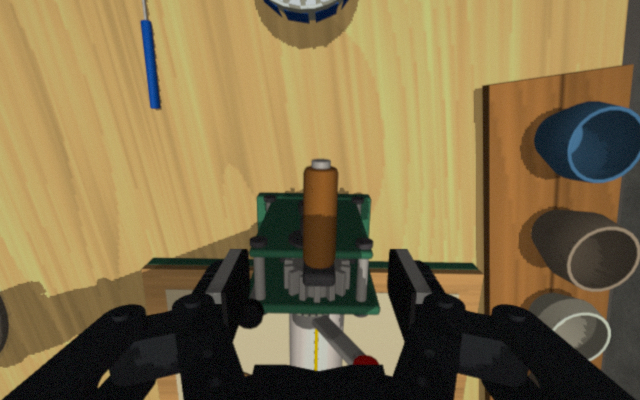

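The grip is centred at column 320, matching the prediction, so I'll straddle it again.

Call:
{"method": "jog_arm", "body": {"rows": [{"x": -3, "y": 0, "z": 8, "ax": 0, "ay": 0, "az": 0, "fingers": 60}, {"x": 0, "y": 0, "z": 16, "ax": 0, "ay": 0, "az": 0, "fingers": 60}, {"x": 0, "y": 0, "z": 18, "ax": 0, "ay": 0, "az": 0, "fingers": 60}, {"x": 0, "y": 0, "z": 18, "ax": 0, "ay": 0, "az": 0, "fingers": 60}, {"x": 0, "y": 0, "z": 18, "ax": 0, "ay": 0, "az": 0, "fingers": 60}, {"x": 0, "y": 0, "z": 8, "ax": 0, "ay": 0, "az": 0, "fingers": 50}, {"x": 0, "y": 0, "z": 3, "ax": 0, "ay": 0, "az": 0, "fingers": 40}, {"x": 0, "y": 0, "z": 0, "ax": 0, "ay": 0, "az": 0, "fingers": 36}]}}

```text
t: 23.5
eef_pos: [0.6181, 0.15, 0.2302]
tool_rot: [0.0, 0.757, 0.653, -0.0]
contact_force: [-0.4, 0.0, 1.1]
gripper_width: 0.422
grasp_force: 0.0
```

Call:
{"method": "jog_arm", "body": {"rows": [{"x": 0, "y": 0, "z": 0, "ax": 0, "ay": 0, "az": 0, "fingers": 34}, {"x": 0, "y": 0, "z": 0, "ax": 0, "ay": 0, "az": 0, "fingers": 32}, {"x": 0, "y": 0, "z": 0, "ax": 0, "ay": 0, "az": 0, "fingers": 30}, {"x": 0, "y": 0, "z": 0, "ax": 0, "ay": 0, "az": 0, "fingers": 29}, {"x": 0, "y": 0, "z": 0, "ax": 0, "ay": 0, "az": 0, "fingers": 28}, {"x": 0, "y": 0, "z": 0, "ax": 0, "ay": 0, "az": 0, "fingers": 28}, {"x": 0, "y": 0, "z": 0, "ax": 0, "ay": 0, "az": 0, "fingers": 28}, {"x": 0, "y": 0, "z": 0, "ax": 0, "ay": 0, "az": 0, "fingers": 28}]}}

```text
t: 24.3
eef_pos: [0.6179, 0.1509, 0.2302]
tool_rot: [-0.0, 0.757, 0.654, -0.0]
contact_force: [0.1, -0.6, 0.8]
gripper_width: 0.327
grasp_force: 0.0
```

Call:
{"method": "jog_arm", "body": {"rows": [{"x": 0, "y": 1, "z": 0, "ax": 0, "ay": 0, "az": 0, "fingers": 28}, {"x": 0, "y": 1, "z": 0, "ax": 0, "ay": 0, "az": 0, "fingers": 28}, {"x": 0, "y": 1, "z": 0, "ax": 0, "ay": 0, "az": 0, "fingers": 28}, {"x": 0, "y": 0.5, "z": 0, "ax": 0, "ay": 0, "az": 0, "fingers": 28}, {"x": 0, "y": 0, "z": 0, "ax": 0, "ay": 0, "az": 0, "fingers": 28}, {"x": 0, "y": 0, "z": 0, "ax": 0, "ay": 0, "az": 0, "fingers": 28}, {"x": 0, "y": 0, "z": 0, "ax": 0, "ay": 0, "az": 0, "fingers": 28}, {"x": 0, "y": 0, "z": 0, "ax": 0, "ay": 0, "az": 0, "fingers": 28}]}}

```text
t: 25.1
eef_pos: [0.621, 0.1505, 0.23]
tool_rot: [-0.0, 0.757, 0.654, -0.0]
contact_force: [-4.0, 0.7, -0.2]
gripper_width: 0.329
grasp_force: 1.9
```

Away bite at 4 N, TCP x = 0.621. I expect about 17 mm of travel back, so I'll go 14 mm and then step.

Call:
{"method": "jog_arm", "body": {"rows": [{"x": 0, "y": -2, "z": 0, "ax": 0, "ay": 0, "az": 0, "fingers": 28}, {"x": 0, "y": -2, "z": 0, "ax": 0, "ay": 0, "az": 0, "fingers": 28}, {"x": 0, "y": -2, "z": 0, "ax": 0, "ay": 0, "az": 0, "fingers": 28}, {"x": 0, "y": -2, "z": 0, "ax": 0, "ay": 0, "az": 0, "fingers": 28}, {"x": 0, "y": -2, "z": 0, "ax": 0, "ay": 0, "az": 0, "fingers": 28}, {"x": 0, "y": -2, "z": 0, "ax": 0, "ay": 0, "az": 0, "fingers": 28}, {"x": 0, "y": -1, "z": 0, "ax": 0, "ay": 0, "az": 0, "fingers": 28}, {"x": 0, "y": 0, "z": 0, "ax": 0, "ay": 0, "az": 0, "fingers": 28}]}}

```text
t: 25.9
eef_pos: [0.6084, 0.1523, 0.2302]
tool_rot: [-0.0, 0.756, 0.654, 0.0]
contact_force: [-0.3, 0.0, 0.1]
gripper_width: 0.33
grasp_force: 0.0
```

Call:
{"method": "jog_arm", "body": {"rows": [{"x": 0, "y": -0.5, "z": 0, "ax": 0, "ay": 0, "az": 0, "fingers": 28}, {"x": 0, "y": -0.5, "z": 0, "ax": 0, "ay": 0, "az": 0, "fingers": 28}, {"x": 0, "y": -0.5, "z": 0, "ax": 0, "ay": 0, "az": 0, "fingers": 28}, {"x": 0, "y": -0.5, "z": 0, "ax": 0, "ay": 0, "az": 0, "fingers": 28}, {"x": 0, "y": 0, "z": 0, "ax": 0, "ay": 0, "az": 0, "fingers": 28}, {"x": 0, "y": 0, "z": 0, "ax": 0, "ay": 0, "az": 0, "fingers": 28}, {"x": 0, "y": 0, "z": 0, "ax": 0, "ay": 0, "az": 0, "fingers": 28}, {"x": 0, "y": 0, "z": 0, "ax": 0, "ay": 0, "az": 0, "fingers": 28}]}}

```text
t: 26.7
eef_pos: [0.6067, 0.1526, 0.2303]
tool_rot: [0.0, 0.757, 0.654, 0.0]
contact_force: [1.8, -0.3, 1.0]
gripper_width: 0.329
grasp_force: 1.0
```

Call:
{"method": "jog_arm", "body": {"rows": [{"x": 0, "y": -0.4, "z": 0, "ax": 0, "ay": 0, "az": 0, "fingers": 28}, {"x": 0, "y": -0.4, "z": 0, "ax": 0, "ay": 0, "az": 0, "fingers": 28}, {"x": 0, "y": 0, "z": 0, "ax": 0, "ay": 0, "az": 0, "fingers": 28}, {"x": 0, "y": 0, "z": 0, "ax": 0, "ay": 0, "az": 0, "fingers": 28}, {"x": 0, "y": 0, "z": 0, "ax": 0, "ay": 0, "az": 0, "fingers": 28}, {"x": 0, "y": 0, "z": 0, "ax": 0, "ay": 0, "az": 0, "fingers": 28}, {"x": 0, "y": 0, "z": 0, "ax": 0, "ay": 0, "az": 0, "fingers": 28}, {"x": 0, "y": 0, "z": 0, "ax": 0, "ay": 0, "az": 0, "fingers": 28}]}}

```text
t: 27.5
eef_pos: [0.6059, 0.1527, 0.2303]
tool_rot: [0.0, 0.757, 0.654, 0.0]
contact_force: [4.9, 0.6, -0.9]
gripper_width: 0.331
grasp_force: 2.1
```

Straddled, this reads 9.15 − 2.5 ≈ 6.7 mm, subject to uncertainty in the finger gap. I'll grip it mid-play and measure without a gap.

Call:
{"method": "jog_arm", "body": {"rows": [{"x": 0, "y": 2, "z": 0, "ax": 0, "ay": 0, "az": 0, "fingers": 28}, {"x": 0, "y": 2, "z": 0, "ax": 0, "ay": 0, "az": 0, "fingers": 28}, {"x": 0, "y": 2, "z": 0, "ax": 0, "ay": 0, "az": 0, "fingers": 28}, {"x": 0, "y": 1.6, "z": 0, "ax": 0, "ay": 0, "az": 0, "fingers": 27}, {"x": 0, "y": 0, "z": 0, "ax": 0, "ay": 0, "az": 0, "fingers": 25}, {"x": 0, "y": 0, "z": 0, "ax": 0, "ay": 0, "az": 0, "fingers": 23}, {"x": 0, "y": 0, "z": 0, "ax": 0, "ay": 0, "az": 0, "fingers": 20}, {"x": 0, "y": 0, "z": 0, "ax": 0, "ay": 0, "az": 0, "fingers": 15}], "force": 20}}

```text
t: 28.3
eef_pos: [0.6132, 0.1515, 0.2302]
tool_rot: [-0.0, 0.757, 0.654, -0.0]
contact_force: [-0.6, 0.9, -0.1]
gripper_width: 0.246
grasp_force: 19.8
```

Call:
{"method": "jog_arm", "body": {"rows": [{"x": 0, "y": 0, "z": 0, "ax": 0, "ay": 0, "az": 0, "fingers": 15}, {"x": 0, "y": 0.5, "z": 0, "ax": 0, "ay": 0, "az": 0, "fingers": 15}, {"x": 0, "y": 0.5, "z": 0, "ax": 0, "ay": 0, "az": 0, "fingers": 15}, {"x": 0, "y": 0.5, "z": 0, "ax": 0, "ay": 0, "az": 0, "fingers": 15}, {"x": 0, "y": 0.5, "z": 0, "ax": 0, "ay": 0, "az": 0, "fingers": 15}, {"x": 0, "y": 0.5, "z": 0, "ax": 0, "ay": 0, "az": 0, "fingers": 15}, {"x": 0, "y": 0.5, "z": 0, "ax": 0, "ay": 0, "az": 0, "fingers": 15}, {"x": 0, "y": 0, "z": 0, "ax": 0, "ay": 0, "az": 0, "fingers": 15}]}}

```text
t: 29.1
eef_pos: [0.6164, 0.151, 0.2302]
tool_rot: [0.0, 0.757, 0.654, 0.0]
contact_force: [-0.1, -1.4, 1.1]
gripper_width: 0.25
grasp_force: 19.8
```

```bash
python3 -c "
from h import *
where([.618,.154,.229])"
```

```text
t 29.1 pos [0.6164 0.151  0.2302] az 0.33 tilt [ 0.0001 -0.0001]
tool shift now [3.2 1.2 1.2] after turning [3.2 1.2 1.2] F frame [-1.43  0.16 -1.14] w 0.2504802420283921
```

Call:
{"method": "jog_arm", "body": {"rows": [{"x": 0, "y": 0.5, "z": 0, "ax": 0, "ay": 0, "az": 0, "fingers": 15}, {"x": 0, "y": 0.5, "z": 0, "ax": 0, "ay": 0, "az": 0, "fingers": 15}, {"x": 0, "y": 0.3, "z": 0, "ax": 0, "ay": 0, "az": 0, "fingers": 15}, {"x": 0, "y": 0, "z": 0, "ax": 0, "ay": 0, "az": 0, "fingers": 15}, {"x": 0, "y": 0, "z": 0, "ax": 0, "ay": 0, "az": 0, "fingers": 15}, {"x": 0, "y": 0, "z": 0, "ax": 0, "ay": 0, "az": 0, "fingers": 15}, {"x": 0, "y": 0, "z": 0, "ax": 0, "ay": 0, "az": 0, "fingers": 15}, {"x": 0, "y": 0, "z": 0, "ax": 0, "ay": 0, "az": 0, "fingers": 15}]}}

```text
t: 29.9
eef_pos: [0.6174, 0.1509, 0.2301]
tool_rot: [-0.0, 0.757, 0.654, -0.0]
contact_force: [-2.1, -1.0, 0.2]
gripper_width: 0.25
grasp_force: 19.9
```

```bash
python3 -c "
from h import *
where([.618,.154,.229])"
```

```text
t 29.9 pos [0.6174 0.1509 0.2301] az 0.33 tilt [-0.0003 -0.0001]
tool shift now [3.2 0.1 1.1] after turning [3.2 0.1 1.1] F frame [-1.35 -1.96 -0.24] w 0.2504859448330728
```

Call:
{"method": "jog_arm", "body": {"rows": [{"x": 0, "y": -2, "z": 0, "ax": 0, "ay": 0, "az": 0, "fingers": 15}, {"x": 0, "y": -2, "z": 0, "ax": 0, "ay": 0, "az": 0, "fingers": 15}, {"x": 0, "y": -1, "z": 0, "ax": 0, "ay": 0, "az": 0, "fingers": 15}, {"x": 0, "y": -1, "z": 0, "ax": 0, "ay": 0, "az": 0, "fingers": 15}, {"x": 0, "y": -1, "z": 0, "ax": 0, "ay": 0, "az": 0, "fingers": 15}, {"x": 0, "y": 0, "z": 0, "ax": 0, "ay": 0, "az": 0, "fingers": 15}, {"x": 0, "y": 0, "z": 0, "ax": 0, "ay": 0, "az": 0, "fingers": 15}, {"x": 0, "y": 0, "z": 0, "ax": 0, "ay": 0, "az": 0, "fingers": 15}]}}

```text
t: 30.7
eef_pos: [0.6105, 0.152, 0.2301]
tool_rot: [-0.0, 0.757, 0.654, -0.0]
contact_force: [-0.5, -1.3, -0.9]
gripper_width: 0.246
grasp_force: 19.7
```

```bash
python3 -c "
from h import *
where([.618,.154,.229])"
```

```text
t 30.7 pos [0.6105 0.152  0.2301] az 0.33 tilt [-0.0003 -0.    ]
tool shift now [3.1 7.1 1.1] after turning [3.1 7.1 1.1] F frame [-1.39 -0.31  0.86] w 0.2464320233567472
```

Call:
{"method": "jog_arm", "body": {"rows": [{"x": 0, "y": -0.5, "z": 0, "ax": 0, "ay": 0, "az": 0, "fingers": 15}, {"x": 0, "y": -0.5, "z": 0, "ax": 0, "ay": 0, "az": 0, "fingers": 15}, {"x": 0, "y": -0.4, "z": 0, "ax": 0, "ay": 0, "az": 0, "fingers": 15}, {"x": 0, "y": 0, "z": 0, "ax": 0, "ay": 0, "az": 0, "fingers": 15}, {"x": 0, "y": 0, "z": 0, "ax": 0, "ay": 0, "az": 0, "fingers": 15}, {"x": 0, "y": 0, "z": 0, "ax": 0, "ay": 0, "az": 0, "fingers": 15}, {"x": 0, "y": 0, "z": 0, "ax": 0, "ay": 0, "az": 0, "fingers": 15}, {"x": 0, "y": 0, "z": 0, "ax": 0, "ay": 0, "az": 0, "fingers": 15}]}}

```text
t: 31.5
eef_pos: [0.6093, 0.1521, 0.2302]
tool_rot: [0.0, 0.757, 0.654, 0.0]
contact_force: [2.3, -0.8, -4.1]
gripper_width: 0.245
grasp_force: 19.7
```

```bash
python3 -c "
from h import *
where([.618,.154,.229])"
```

```text
t 31.5 pos [0.6093 0.1521 0.2302] az 0.33 tilt [0.0002 0.    ]
tool shift now [3.1 8.3 1.2] after turning [3.1 8.3 1.2] F frame [-0.4  2.4  4.1] w 0.24474032724652947
```

Gripped, it reads 8.2 mm at about 2 N each way, so about 6.7 mm of true play. That is a little tight, so I'll ease the lever back about 3.7 mm at the bar and prove it again.

Call:
{"method": "jog_arm", "body": {"rows": [{"x": 0, "y": 1, "z": 0, "ax": 0, "ay": 0, "az": 0, "fingers": 15}, {"x": 0, "y": 1, "z": 0, "ax": 0, "ay": 0, "az": 0, "fingers": 15}, {"x": 0, "y": 1, "z": 0, "ax": 0, "ay": 0, "az": 0, "fingers": 15}, {"x": 0, "y": 1, "z": 0, "ax": 0, "ay": 0, "az": 0, "fingers": 15}, {"x": 0, "y": 0, "z": 0, "ax": 0, "ay": 0, "az": 0, "fingers": 30}, {"x": 0, "y": 0, "z": 0, "ax": 0, "ay": 0, "az": 0, "fingers": 36}, {"x": 0, "y": 0, "z": -5, "ax": 0, "ay": 0, "az": 0, "fingers": 36}, {"x": 0, "y": 0, "z": -15, "ax": 0, "ay": 0, "az": 0, "fingers": 36}]}}

```text
t: 32.3
eef_pos: [0.6124, 0.1517, 0.2498]
tool_rot: [-0.0, 0.756, 0.654, -0.001]
contact_force: [-0.2, -0.8, -0.2]
gripper_width: 0.419
grasp_force: 0.0
```

Call:
{"method": "jog_arm", "body": {"rows": [{"x": 0, "y": 0, "z": -25, "ax": 0, "ay": 0, "az": 0, "fingers": 50}, {"x": 0, "y": 0, "z": -25, "ax": 0, "ay": 0, "az": 0, "fingers": 60}, {"x": 0, "y": 0, "z": -15, "ax": 0, "ay": 0, "az": 0, "fingers": 60}, {"x": -15, "y": 5, "z": -5, "ax": 0, "ay": 0, "az": 0, "fingers": 60}, {"x": -25, "y": 7, "z": 0, "ax": 0, "ay": 0, "az": 0, "fingers": 60}, {"x": -25, "y": 7, "z": 0, "ax": 0, "ay": 0, "az": 0, "fingers": 60}, {"x": -25, "y": 7, "z": 0, "ax": 0, "ay": 0, "az": 0, "fingers": 60}, {"x": -25, "y": 7, "z": 0, "ax": 0, "ay": 0, "az": 0, "fingers": 60}]}}

```text
t: 33.1
eef_pos: [0.6288, 0.0305, 0.3196]
tool_rot: [-0.0, 0.757, 0.654, -0.001]
contact_force: [-0.3, -0.5, 0.1]
gripper_width: 0.703
grasp_force: 0.0
```

Call:
{"method": "jog_arm", "body": {"rows": [{"x": -25, "y": 6, "z": 0, "ax": 0, "ay": 0, "az": 0, "fingers": 60}, {"x": -8, "y": 2, "z": 5, "ax": 0, "ay": 0, "az": 0, "fingers": 60}, {"x": 0, "y": 0, "z": 18, "ax": 0, "ay": 0, "az": 0, "fingers": 60}, {"x": 0, "y": 0, "z": 22, "ax": 0, "ay": 0, "az": 0, "fingers": 60}, {"x": 0, "y": 0, "z": 25, "ax": 0, "ay": 0, "az": 0, "fingers": 60}, {"x": 0, "y": 0, "z": 22, "ax": 0, "ay": 0, "az": 0, "fingers": 60}, {"x": 0, "y": 0, "z": 15, "ax": 0, "ay": 0, "az": 0, "fingers": 60}, {"x": 0, "y": 0, "z": 3, "ax": 0, "ay": 0, "az": 0, "fingers": 50}]}}

```text
t: 33.9
eef_pos: [0.6309, -0.0004, 0.2078]
tool_rot: [-0.001, 0.756, 0.654, -0.002]
contact_force: [-0.5, 0.3, -0.1]
gripper_width: 0.581
grasp_force: 0.0
```

```bash
python3 -c "
from h import *
where([.632,-.0013,.2096])
"
```

```text
t 33.9 pos [ 6.309e-01 -4.000e-04  2.078e-01] az 0.35 tilt [-0.0041 -0.0003]
tool shift now [-0.7  1.2 -1.8] after turning [-0.7  1.2 -1.8] F frame [ 0.23 -0.57  0.13] w 0.5813955420748187
```

Call:
{"method": "jog_arm", "body": {"rows": [{"x": 0, "y": 1.5, "z": -1, "ax": 0, "ay": 0, "az": 0, "fingers": 40}, {"x": 0, "y": 0, "z": 0, "ax": 0, "ay": 0, "az": 0, "fingers": 32}, {"x": 0, "y": 0, "z": 0, "ax": 0, "ay": 0, "az": 0, "fingers": 28}, {"x": 0, "y": 0, "z": 0, "ax": 0, "ay": 0, "az": 0, "fingers": 25}, {"x": 0, "y": 0, "z": 0, "ax": 0, "ay": 0, "az": 0, "fingers": 23}, {"x": 0, "y": 0, "z": 0, "ax": 0, "ay": 0, "az": 0, "fingers": 20}, {"x": 0, "y": 0, "z": 0, "ax": 0, "ay": 0, "az": 0, "fingers": 15}, {"x": 0, "y": 0, "z": 0, "ax": 0, "ay": 0, "az": 0, "fingers": 15}], "force": 30}}

```text
t: 34.7
eef_pos: [0.6334, -0.0009, 0.2115]
tool_rot: [-0.0, 0.757, 0.654, -0.0]
contact_force: [-4.9, 0.6, 4.6]
gripper_width: 0.246
grasp_force: 29.4
```

```bash
python3 -c "
from h import *
where([.632,-.0013,.2096])
"
```

```text
t 34.7 pos [ 0.6334 -0.0009  0.2115] az 0.32 tilt [-0.0008  0.0005]
tool shift now [-0.6 -1.3  1.9] after turning [-0.6 -1.3  1.9] F frame [-0.15 -4.94 -4.59] w 0.2462511119266297
```

Call:
{"method": "jog_arm", "body": {"rows": [{"x": 0, "y": -1, "z": -0.5, "ax": 0, "ay": 0, "az": 0, "fingers": 15}, {"x": 0, "y": -1, "z": -0.5, "ax": 0, "ay": 0, "az": 0, "fingers": 15}, {"x": 0, "y": -1, "z": -0.5, "ax": 0, "ay": 0, "az": 0, "fingers": 15}, {"x": 0, "y": -1, "z": -0.5, "ax": 0, "ay": 0, "az": 0, "fingers": 15}, {"x": 0, "y": -0.5, "z": -0.3, "ax": 0, "ay": 0, "az": 0, "fingers": 15}, {"x": 0, "y": 0, "z": 0, "ax": 0, "ay": 0, "az": 0, "fingers": 15}, {"x": 0, "y": 0, "z": 0, "ax": 0, "ay": 0, "az": 0, "fingers": 15}, {"x": 0, "y": 0, "z": 0, "ax": 0, "ay": 0, "az": 0, "fingers": 15}]}}

```text
t: 35.5
eef_pos: [0.6309, -0.0005, 0.2131]
tool_rot: [0.002, 0.757, 0.654, 0.001]
contact_force: [6.2, -0.3, -7.6]
gripper_width: 0.244
grasp_force: 29.8
```

```bash
python3 -c "
from h import *
where([.632,-.0013,.2096])
"
```

```text
t 35.5 pos [ 6.309e-01 -5.000e-04  2.131e-01] az 0.33 tilt [ 0.0035 -0.001 ]
tool shift now [-0.6  1.1  3.5] after turning [-0.6  1.2  3.5] F frame [0.64 6.22 7.59] w 0.24370051183293853
```

Call:
{"method": "jog_arm", "body": {"rows": [{"x": 0, "y": -1, "z": -0.3, "ax": 0, "ay": 0, "az": 0, "fingers": 15}, {"x": 0, "y": -0.8, "z": -0.3, "ax": 0, "ay": 0, "az": 0, "fingers": 15}, {"x": 0, "y": 0, "z": 0, "ax": 0, "ay": 0, "az": 0, "fingers": 15}, {"x": 0, "y": 0, "z": 0, "ax": 0, "ay": 0, "az": 0, "fingers": 15}, {"x": 0, "y": 0, "z": 0, "ax": 0, "ay": 0, "az": 0, "fingers": 15}, {"x": 0, "y": 0, "z": 0, "ax": 0, "ay": 0, "az": 0, "fingers": 15}, {"x": 0, "y": 0, "z": 0, "ax": 0, "ay": 0, "az": 0, "fingers": 15}, {"x": 0, "y": 0, "z": 0, "ax": 0, "ay": 0, "az": 0, "fingers": 15}]}}

```text
t: 36.3
eef_pos: [0.6297, -0.0003, 0.214]
tool_rot: [0.002, 0.757, 0.654, 0.001]
contact_force: [7.4, -0.4, -6.9]
gripper_width: 0.246
grasp_force: 29.8
```

```bash
python3 -c "
from h import *
where([.632,-.0013,.2096])
"
```

```text
t 36.3 pos [ 6.297e-01 -3.000e-04  2.140e-01] az 0.33 tilt [ 0.0046 -0.001 ]
tool shift now [-0.6  2.4  4.5] after turning [-0.6  2.5  4.4] F frame [0.69 7.37 6.89] w 0.24642848424187222
```

Call:
{"method": "jog_arm", "body": {"rows": [{"x": 0, "y": -0.5, "z": -0.2, "ax": 0, "ay": 0, "az": 0, "fingers": 15}, {"x": 0, "y": -0.4, "z": -0.2, "ax": 0, "ay": 0, "az": 0, "fingers": 15}, {"x": 0, "y": 0, "z": 0, "ax": 0, "ay": 0, "az": 0, "fingers": 15}, {"x": 0, "y": 0, "z": 0, "ax": 0, "ay": 0, "az": 0, "fingers": 15}, {"x": 0, "y": 0, "z": 0, "ax": 0, "ay": 0, "az": 0, "fingers": 30}, {"x": 0, "y": 0, "z": 0, "ax": 0, "ay": 0, "az": 0, "fingers": 40}, {"x": 0, "y": 0, "z": 0, "ax": 0, "ay": 0, "az": 0, "fingers": 50}, {"x": 0, "y": 0, "z": 0, "ax": 0, "ay": 0, "az": 0, "fingers": 50}]}}

```text
t: 37.1
eef_pos: [0.6266, 0.0001, 0.2146]
tool_rot: [-0.0, 0.757, 0.654, 0.0]
contact_force: [0.1, -0.6, 0.1]
gripper_width: 0.583
grasp_force: 0.0
```

Call:
{"method": "jog_arm", "body": {"rows": [{"x": 0, "y": 0, "z": -10, "ax": 0, "ay": 0, "az": 0, "fingers": 50}, {"x": 0, "y": 0, "z": -25, "ax": 0, "ay": 0, "az": 0, "fingers": 50}, {"x": 0, "y": 0, "z": -30, "ax": 0, "ay": 0, "az": 0, "fingers": 60}, {"x": 0, "y": 0, "z": -25, "ax": 0, "ay": 0, "az": 0, "fingers": 60}, {"x": 0, "y": 0, "z": -13, "ax": 0, "ay": 0, "az": 0, "fingers": 60}, {"x": 20, "y": -5, "z": 0, "ax": 0, "ay": 0, "az": 0, "fingers": 60}, {"x": 25, "y": -7, "z": 0, "ax": 0, "ay": 0, "az": 0, "fingers": 60}, {"x": 25, "y": -7, "z": 0, "ax": 0, "ay": 0, "az": 0, "fingers": 60}], "force": 20}}

```text
t: 37.9
eef_pos: [0.6177, 0.0725, 0.3175]
tool_rot: [-0.0, 0.757, 0.654, -0.0]
contact_force: [-0.6, 0.1, 0.4]
gripper_width: 0.702
grasp_force: 0.0
```

```bash
python3 -c "
from h import *
where([.6132,.1515,.23])
"
```

```text
t 37.9 pos [0.6177 0.0725 0.3175] az 0.28 tilt [-0.0003  0.0001]
tool shift now [ 77.5 -15.9  87.5] after turning [ 77.4 -16.3  87.5] F frame [ 0.05 -0.63 -0.42] w 0.7017649741366582
```

Call:
{"method": "jog_arm", "body": {"rows": [{"x": 25, "y": -5, "z": 0, "ax": 0, "ay": 0, "az": 0, "fingers": 60}, {"x": 25, "y": -5, "z": 0, "ax": 0, "ay": 0, "az": 0, "fingers": 60}, {"x": 20, "y": -4, "z": 0, "ax": 0, "ay": 0, "az": 0, "fingers": 60}, {"x": 7, "y": -2, "z": 5, "ax": 0, "ay": 0, "az": 0, "fingers": 60}, {"x": 0, "y": 0, "z": 18, "ax": 0, "ay": 0, "az": 0, "fingers": 60}, {"x": 0, "y": 0, "z": 22, "ax": 0, "ay": 0, "az": 0, "fingers": 60}, {"x": 0, "y": 0, "z": 22, "ax": 0, "ay": 0, "az": 0, "fingers": 60}, {"x": 0, "y": 0, "z": 15, "ax": 0, "ay": 0, "az": 0, "fingers": 60}]}}

```text
t: 38.7
eef_pos: [0.6125, 0.1493, 0.2336]
tool_rot: [-0.0, 0.757, 0.654, -0.001]
contact_force: [-0.0, -0.3, 0.0]
gripper_width: 0.705
grasp_force: 0.0
```

Call:
{"method": "jog_arm", "body": {"rows": [{"x": 0, "y": 0, "z": 5, "ax": 0, "ay": 0, "az": 0, "fingers": 50}, {"x": 0, "y": 0, "z": 0, "ax": 0, "ay": 0, "az": 0, "fingers": 40}, {"x": 0, "y": 0, "z": 0, "ax": 0, "ay": 0, "az": 0, "fingers": 34}, {"x": 0, "y": 0, "z": 0, "ax": 0, "ay": 0, "az": 0, "fingers": 30}, {"x": 0, "y": 0, "z": 0, "ax": 0, "ay": 0, "az": 0, "fingers": 28}, {"x": 0, "y": 0, "z": 0, "ax": 0, "ay": 0, "az": 0, "fingers": 26}, {"x": 0, "y": 0, "z": 0, "ax": 0, "ay": 0, "az": 0, "fingers": 24}, {"x": 0, "y": 0, "z": 0, "ax": 0, "ay": 0, "az": 0, "fingers": 24}]}}

```text
t: 39.5
eef_pos: [0.6134, 0.1506, 0.2306]
tool_rot: [0.0, 0.757, 0.654, 0.0]
contact_force: [-0.7, -0.4, -0.0]
gripper_width: 0.281
grasp_force: 0.0
```

```bash
python3 -c "
from h import *
where([.6132,.1515,.23])
"
```

```text
t 39.5 pos [0.6134 0.1506 0.2306] az 0.33 tilt [0.0002 0.0001]
tool shift now [ 0.9 -0.3  0.6] after turning [ 0.9 -0.3  0.6] F frame [-0.55 -0.66  0.03] w 0.2813240033153181
```

Call:
{"method": "jog_arm", "body": {"rows": [{"x": 0, "y": 0, "z": 0, "ax": 0, "ay": 0, "az": 0, "fingers": 20}, {"x": 0, "y": 0, "z": 0, "ax": 0, "ay": 0, "az": 0, "fingers": 15}, {"x": 0, "y": 0, "z": 0, "ax": 0, "ay": 0, "az": 0, "fingers": 15}, {"x": 0, "y": 1, "z": 0, "ax": 0, "ay": 0, "az": 0, "fingers": 15}, {"x": 0, "y": 1, "z": 0, "ax": 0, "ay": 0, "az": 0, "fingers": 15}, {"x": 0, "y": 1, "z": 0, "ax": 0, "ay": 0, "az": 0, "fingers": 15}, {"x": 0, "y": 1, "z": 0, "ax": 0, "ay": 0, "az": 0, "fingers": 15}, {"x": 0, "y": 0, "z": 0, "ax": 0, "ay": 0, "az": 0, "fingers": 15}], "force": 20}}

```text
t: 40.3
eef_pos: [0.6176, 0.1499, 0.2306]
tool_rot: [0.0, 0.757, 0.654, 0.0]
contact_force: [0.9, 0.4, 3.1]
gripper_width: 0.252
grasp_force: 19.9
```

```bash
python3 -c "
from h import *
where([.6132,.1515,.23])
"
```

```text
t 40.3 pos [0.6176 0.1499 0.2306] az 0.32 tilt [0.0005 0.    ]
tool shift now [ 0.9 -4.6  0.6] after turning [ 0.9 -4.6  0.6] F frame [ 0.56  0.78 -3.13] w 0.25186279069383977
```

Call:
{"method": "jog_arm", "body": {"rows": [{"x": 0, "y": 0.5, "z": 0, "ax": 0, "ay": 0, "az": 0, "fingers": 15}, {"x": 0, "y": 0.5, "z": 0, "ax": 0, "ay": 0, "az": 0, "fingers": 15}, {"x": 0, "y": 0.2, "z": 0, "ax": 0, "ay": 0, "az": 0, "fingers": 15}, {"x": 0, "y": 0, "z": 0, "ax": 0, "ay": 0, "az": 0, "fingers": 15}, {"x": 0, "y": 0, "z": 0, "ax": 0, "ay": 0, "az": 0, "fingers": 15}, {"x": 0, "y": 0, "z": 0, "ax": 0, "ay": 0, "az": 0, "fingers": 15}, {"x": 0, "y": 0, "z": 0, "ax": 0, "ay": 0, "az": 0, "fingers": 15}, {"x": 0, "y": 0, "z": 0, "ax": 0, "ay": 0, "az": 0, "fingers": 15}]}}

```text
t: 41.1
eef_pos: [0.6184, 0.1498, 0.2305]
tool_rot: [-0.0, 0.757, 0.654, -0.0]
contact_force: [-2.1, 1.1, 3.6]
gripper_width: 0.253
grasp_force: 20.1
```

```bash
python3 -c "
from h import *
where([.6132,.1515,.23])
"
```

```text
t 41.1 pos [0.6184 0.1498 0.2305] az 0.33 tilt [-0.0002  0.    ]
tool shift now [ 0.9 -5.4  0.5] after turning [ 0.9 -5.4  0.5] F frame [ 0.76 -2.28 -3.63] w 0.25261341512235425
```

Call:
{"method": "jog_arm", "body": {"rows": [{"x": 0, "y": 0.4, "z": 0, "ax": 0, "ay": 0, "az": 0, "fingers": 15}, {"x": 0, "y": 0.3, "z": 0, "ax": 0, "ay": 0, "az": 0, "fingers": 15}, {"x": 0, "y": 0, "z": 0, "ax": 0, "ay": 0, "az": 0, "fingers": 15}, {"x": 0, "y": 0, "z": 0, "ax": 0, "ay": 0, "az": 0, "fingers": 15}, {"x": 0, "y": 0, "z": 0, "ax": 0, "ay": 0, "az": 0, "fingers": 15}, {"x": 0, "y": 0, "z": 0, "ax": 0, "ay": 0, "az": 0, "fingers": 15}, {"x": 0, "y": 0, "z": 0, "ax": 0, "ay": 0, "az": 0, "fingers": 15}, {"x": 0, "y": 0, "z": 0, "ax": 0, "ay": 0, "az": 0, "fingers": 15}]}}

```text
t: 41.9
eef_pos: [0.6189, 0.1497, 0.2304]
tool_rot: [-0.0, 0.757, 0.654, -0.0]
contact_force: [-2.8, 0.4, 5.0]
gripper_width: 0.246
grasp_force: 20.3
```

```bash
python3 -c "
from h import *
where([.6132,.1515,.23])
"
```

```text
t 41.9 pos [0.6189 0.1497 0.2304] az 0.33 tilt [-0.0006  0.0001]
tool shift now [ 0.9 -5.9  0.5] after turning [ 0.9 -5.9  0.4] F frame [-0.02 -2.85 -5.  ] w 0.246123115266263
```

Call:
{"method": "jog_arm", "body": {"rows": [{"x": 0, "y": -2, "z": 0, "ax": 0, "ay": 0, "az": 0, "fingers": 15}, {"x": 0, "y": -2, "z": 0, "ax": 0, "ay": 0, "az": 0, "fingers": 15}, {"x": 0, "y": -1, "z": 0, "ax": 0, "ay": 0, "az": 0, "fingers": 15}, {"x": 0, "y": -1, "z": 0, "ax": 0, "ay": 0, "az": 0, "fingers": 15}, {"x": 0, "y": -1, "z": 0, "ax": 0, "ay": 0, "az": 0, "fingers": 15}, {"x": 0, "y": -1, "z": 0, "ax": 0, "ay": 0, "az": 0, "fingers": 15}, {"x": 0, "y": -1, "z": 0, "ax": 0, "ay": 0, "az": 0, "fingers": 15}, {"x": 0, "y": 0, "z": 0, "ax": 0, "ay": 0, "az": 0, "fingers": 15}]}}

```text
t: 42.7
eef_pos: [0.6102, 0.1511, 0.2305]
tool_rot: [-0.0, 0.756, 0.654, 0.0]
contact_force: [-1.5, 0.6, 3.0]
gripper_width: 0.247
grasp_force: 19.9
```

```bash
python3 -c "
from h import *
where([.6132,.1515,.23])
"
```

```text
t 42.7 pos [0.6102 0.1511 0.2305] az 0.34 tilt [-0.      0.0001]
tool shift now [0.9 2.9 0.5] after turning [0.9 2.9 0.5] F frame [ 0.35 -1.56 -3.01] w 0.24712205577453356
```

Far bite at s = 5.9 (2.9 N). Now s = −2.9 with no bite yet, so I'll step further back.

Call:
{"method": "jog_arm", "body": {"rows": [{"x": 0, "y": -0.5, "z": 0, "ax": 0, "ay": 0, "az": 0, "fingers": 15}, {"x": 0, "y": -0.5, "z": 0, "ax": 0, "ay": 0, "az": 0, "fingers": 15}, {"x": 0, "y": -0.5, "z": 0, "ax": 0, "ay": 0, "az": 0, "fingers": 15}, {"x": 0, "y": 0, "z": 0, "ax": 0, "ay": 0, "az": 0, "fingers": 15}, {"x": 0, "y": 0, "z": 0, "ax": 0, "ay": 0, "az": 0, "fingers": 15}, {"x": 0, "y": 0, "z": 0, "ax": 0, "ay": 0, "az": 0, "fingers": 15}, {"x": 0, "y": 0, "z": 0, "ax": 0, "ay": 0, "az": 0, "fingers": 15}, {"x": 0, "y": 0, "z": 0, "ax": 0, "ay": 0, "az": 0, "fingers": 15}]}}

```text
t: 43.5
eef_pos: [0.609, 0.1513, 0.2305]
tool_rot: [0.0, 0.757, 0.654, 0.0]
contact_force: [4.4, -0.1, -0.1]
gripper_width: 0.25
grasp_force: 19.7
```

```bash
python3 -c "
from h import *
where([.6132,.1515,.23])
"
```

```text
t 43.5 pos [0.609  0.1513 0.2305] az 0.33 tilt [0.0004 0.    ]
tool shift now [0.9 4.2 0.5] after turning [0.9 4.2 0.5] F frame [0.52 4.38 0.14] w 0.2504160278919103
```

The play reads 10.1 − 2.4 ≈ 7.7 mm, which is about 8. I'll come off the bite, release and retreat.

Call:
{"method": "jog_arm", "body": {"rows": [{"x": 0, "y": 1.5, "z": 0, "ax": 0, "ay": 0, "az": 0, "fingers": 15}, {"x": 0, "y": 1.5, "z": 0, "ax": 0, "ay": 0, "az": 0, "fingers": 15}, {"x": 0, "y": 0, "z": 0, "ax": 0, "ay": 0, "az": 0, "fingers": 30}, {"x": 0, "y": 0, "z": 0, "ax": 0, "ay": 0, "az": 0, "fingers": 42}, {"x": 0, "y": 0, "z": 0, "ax": 0, "ay": 0, "az": 0, "fingers": 42}, {"x": 0, "y": 0, "z": -10, "ax": 0, "ay": 0, "az": 0, "fingers": 42}, {"x": 0, "y": 0, "z": -25, "ax": 0, "ay": 0, "az": 0, "fingers": 42}, {"x": 0, "y": 0, "z": -25, "ax": 0, "ay": 0, "az": 0, "fingers": 42}]}}

```text
t: 44.3
eef_pos: [0.6114, 0.1506, 0.2914]
tool_rot: [-0.0, 0.757, 0.654, -0.001]
contact_force: [-0.2, 1.2, 0.1]
gripper_width: 0.488
grasp_force: 0.0
```

Call:
{"method": "jog_arm", "body": {"rows": [{"x": 0, "y": 0, "z": -25, "ax": 0, "ay": 0, "az": 0, "fingers": 50}, {"x": 0, "y": 0, "z": -20, "ax": 0, "ay": 0, "az": 0, "fingers": 50}, {"x": 0, "y": 0, "z": -10, "ax": 0, "ay": 0, "az": 0, "fingers": 50}, {"x": 0, "y": 0, "z": 0, "ax": 0, "ay": 0, "az": 0, "fingers": 50}, {"x": 0, "y": 0, "z": 0, "ax": 0, "ay": 0, "az": 0, "fingers": 50}, {"x": 0, "y": 0, "z": 0, "ax": 0, "ay": 0, "az": 0, "fingers": 50}, {"x": 0, "y": 0, "z": 0, "ax": 0, "ay": 0, "az": 0, "fingers": 50}, {"x": 0, "y": 0, "z": 0, "ax": 0, "ay": 0, "az": 0, "fingers": 50}]}}

```text
t: 45.1
eef_pos: [0.6115, 0.1507, 0.3448]
tool_rot: [-0.0, 0.757, 0.654, -0.001]
contact_force: [0.3, -0.8, -0.2]
gripper_width: 0.586
grasp_force: 0.0
```

```bash
python3 -c "
from h import *
where([.6132,.1515,.23])
print(bot.hand_in())"
```

```text
t 45.1 pos [0.6115 0.1507 0.3448] az 0.33 tilt [-0.0012 -0.0005]
tool shift now [  1.1   1.7 114.7] after turning [  1.    1.6 114.8] F frame [-0.72  0.37  0.15] w 0.586253401062934
the job is handed in; nothing more can be done
None
```

I handed the job in at about 45 s with about 7.7 mm of free play left at the grip (from about 33 mm), proved by a last rock away and back to the bite; the lever first went slightly far (6.7 mm), so I eased it back about 4 mm, and bite forces read at most 6 N.

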